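# Put the last vial away and snap the slide lid shut

## Task

Stand the sample vial that is still out on the bench in the empty well of the vial case, setting it down without dropping it, then slide the case's lid shut, over the catch ridge and home against the end block, so that the ridge snaps up into the lid's slot. Feel for the end rather than ramming it: lid and case must never be pressed on each other with more than 18 N. Leave everything else on the bench where it stands.

Things in the scene. Friction and masses are not known exactly. Their poses are not given: they have to be found in the camera images.
- case: Aluminium channel vial case screwed to the bench: 96 wide (y), 65 mm high, from x = -115 to 124 mm, flat lugs to y = +-64. Origin: on its underside, on the middle line. Inside, one row of wells on the middle line at x = -70, -38, -6 (each with a vial) and 26 mm (empty). The lid closes towards +x. A grey end block, top at z 68, stops the lid
- well (a point): Centre of the floor of the empty well, x = 26 mm in the case, 4 mm above the bench. The well is square, 21 x 21 mm, 16 mm deep (mouth 20 mm above the bench). Axes as the case's
- catch (a joint): How far the sprung catch ridge is pressed down, m (0 = up, at most 0.0048). It hangs on the end block, which is clamped by hand in slots, its face anywhere from x = 80 to 106 mm in the case (not measured). Ridge: steel roof shape, 36 mm wide, 24 mm before the face, 3.6 mm above the ledge. The lid meets it 30 mm before home, needs about 3 to 10 N to pass it, then runs light for the last 6 mm
- lid: White plastic lid, 206 (x) x 87 (y) x 5 mm, 90 g, loose in the channels (play 1.5 mm each side, 1.5 mm in height), its leading (+x) edge first at x = -22 to -8 mm in the case. Origin: centre of its underside, 54 mm above the bench. Home: leading edge against the end block. A slot 13.5 mm long, 44 mm wide, starts 17.5 mm behind the leading edge; the ridge snaps up in it
- lid_bar (a point): Middle of the top of the lid's cross bar (for pushing or pinching): 10 mm thick along x, 56 mm across, 15 mm high above the lid's upper face, top 20 mm above the lid's underside; it stands across the lid's middle
- lid_front (a point): Middle of the lid's leading edge, at mid-thickness
- vial: The loose sample vial: amber glass with a white cap, 17 mm across, 46 mm tall, 22 g, standing on the bench to the left of the case. Origin: centre of its underside; z up. Three like it stand in the case already
- flask_a: Bystander: stoppered volumetric flask, 60 mm across its bulb, 138 mm tall; origin under its centre
- flask_b: Bystander: stoppered volumetric flask, 66 mm across its bulb, 153 mm tall; origin under its centre
- beaker: Bystander: white plastic beaker, 54 mm across, 62 mm tall; origin under its centre
- bottle: Bystander: glass jar with an orange cap, 64 mm across, 115 mm tall; origin under its centre
- dish: Bystander: white porcelain dish, 90 mm across, 18 mm tall; origin under its centre
- stopper_ring: Bystander: cork flask ring, 48 mm across, 12 mm tall; origin under its centre
- spatula: Bystander: slim steel laboratory spatula lying flat, 176 mm long, 4 mm thick; origin at its middle
- low_end (a point): Top of the case's low end, x = -115 mm, z = 53 mm in the case; the lid slides in over it. Along both sides of the case runs a lid channel: ledge at z 54 mm, overhanging lip from z 60.5 to 64.5 mm, both reaching in to y = +-38 mm

How it is judged:
By the outcome, as a careful person would: the job done as asked, in the order asked, and still so for the second after the job is handed in, with the robot touching nothing.
It also fails if it takes over 72 s, if anything falls off the work surface, if the arm or the gripper's body presses on something with over 40 N, if the wrist force passes 120 N, or if a joint passes its speed limit or range.

## Robot

A 7-joint arm with a two-finger parallel gripper is mounted at the origin on the work surface. World frame = base frame: x ahead of the robot, y to its left, z up, the work surface at z = 0. Lengths are in mm, angles in rad, forces in N, time in s.
With the tool pointing down it reaches from about 400 to 875 mm from the base axis. Payload 6.5 kg.
Tool frame: the origin (TCP) lies at the very end of the fingers, on their centre line; the grasp point (between the pads) lies 19 mm behind it (grip_depth is the z of the grasp point in the tool frame, in mm); z points along the fingers, y is the direction in which the jaws open and shut (so a half turn about z gives the same grasp; the last joint's range is limited). The gripper opens to 88 mm and grips with 3 to 60 N. Pads are 18 mm wide; open, the fingers measure 123 mm over their backs; the gripper's body (75 mm by 187 mm) begins 45 mm behind the grasp point.
Start: joints at [1.13, 0.536, -0.004, 1.538, 0.003, 1.067, -0.071], TCP at [237.952, -604.871, 238.716] pointing down, gripper open.
Joint ranges: [-2.7, 2.7], [-0.37, 2.16], [-1.27, 1.26], [0.24, 2.4], [-1.31, 4.45], [0.19, 1.91], [-2.76, 2.76]. Speed limits (rad/s): [2.39, 2.39, 3.14, 3.14, 3.14, 3.14, 3.14].

## Interface

Orientations are given as a 3x3 rotation matrix whose columns are the frame's x, y, z axes.
In Python, from cell import state, grab_frame, camera_params, finish_job, find_in, grip_depth gives the robot as it stands.
- The arm moves only by the tool servo_tool, never from a script. Its argument "deltas" is a list of rows, each a list of 2 entries, a list of its own where there are three numbers: the shift along the tool's x, y, z in cm, then the turn, a rotation vector about the tool's x, y, z in degrees. A call has 1 to 5 rows; each row is the pose to reach, as a shift and turn from the pose commanded when the call began, along the tool's axes at that moment; what a row does not reach only later rows make up. A row lasts 1/12 s, in which the tool goes at most 41.7 mm and 7.16 degrees, less where a joint would pass 70% of its speed; a pose out of reach is approached as far as the arm can. A call with a gripper value outside its range is refused whole. "hand" is the closure, from -1 (fully open) to 1 (shut), so that 0 is half open, set as the call begins (left out, the last holds). The fingers move at their own pace and stop on an object; "newtons" is the grip in N (left out, the last holds). Time passes only in rows, so rows that repeat a pose let the fingers close. It gives the time, the measured TCP pose, the force and the opening at its end, in the units of the state.
- state(): the state, without advancing time (a new reading comes with each control period).
- grab_frame(name): name is "scene" or "top"; returns the picture (400x640x3 uint8, blue, green, red); there is no depth.
- camera_params(name): a dict with "fx", "fy", "cx", "cy" (pixels), "extrinsics" (4x4, takes a point from world to camera coordinates). Camera axes: x right, y up, looking along -z (the intrinsics and any distortion apply to the point x, -y, -z); pixel columns grow to the right and rows downward; lengths in mm; the calibration is good to about 2 mm. A picture is of the moment at which its call begins. camera_params takes no time and is no camera call.
- finish_job(): hands the job in, once; it reports no verdict.
Trained networks look in the newest picture that a camera, given by its name, has taken for a name from the list of things; names that differ only in an ending like _2 or _b are one class to them, and where a whole thing is asked for, a point or a joint stands for the part that bears it (a point fixed in the world has none). Each returns a list of dicts, best first, with "score" (0 to 1); they miss things now and then, are a little off and sometimes report something else, mostly with a low value. They report only what shows in the picture. A call takes as long as a camera call.
- find_in(thing, camera): "uv" ([column, row] in pixels, amid what is visible of it).
The state is a dict: "time_s": time; "joint_pos": joint angles; "qvel": joint speeds; "joint_efforts": joint torques, N m; "tool_pos": TCP position; "tool_rot": TCP orientation; "wrist_force": force on the tool from outside, world axes, zero at the start; "torque": the same for the moment, N m; "finger_gap": finger opening in mm.
Only numpy, scipy, OpenCV 4.12 (cv2) and the standard library are available. Lean on these libraries where they do the work, as an engineer would, in place of code of your own. Each camera call takes 0.05 s, during which the arm holds its last target.

## Working session

There is one attempt and no reset: what is moved stays moved. The work goes in short steps, Python scripts to look and compute and a tool call to move; the robot and the scene stay as the last step left them, time stands still between calls to the robot, and variables do not carry over. Pictures are saved under pics/ and viewed, and the job is handed in when it is done.

Besides the shell and the picture viewer there is one more tool, called after ">>>" as name(argument=value, ...) on one line, values as JSON. servo_tool: Moves the arm, as the interface text tells. Its arguments: {"type":"object","properties":{"deltas":{"type":"array","items":{"type":"array"}},"hand":{"type":"number"},"newtons":{"type":"number"}},"required":["deltas"]}

```bash
ls; mkdir -p pics; python3 - <<'E'
from cell import *
import cv2,numpy as np
np.set_printoptions(precision=4,suppress=True)
s=state();print(s['time_s'],s['tool_pos'],s['tool_rot'],s['wrist_force'],s['finger_gap'],grip_depth)
for n in ['scene','top']:
    cv2.imwrite(f'pics/{n}0.png',grab_frame(n)); p=camera_params(n);print(p)
E
```

```text
pics
0.0 [ 237.73   -604.315   237.8578] [[ 0.9306  0.3662 -0.0007]
 [ 0.3662 -0.9306  0.0015]
 [-0.0001 -0.0017 -1.    ]] [ 0.0361  0.3134 -0.2036] 88.35974828293757 -18.700000000000003
{'fx': 362.23432832830804, 'fy': 362.23432832830804, 'cx': 317.76006580931056, 'cy': 199.28945328585866, 'extrinsics': array([[    0.6954,     0.7186,    -0.0058,  -368.03  ],
       [   -0.5175,     0.5064,     0.6897,   233.0883],
       [    0.4985,    -0.4767,     0.724 , -1333.4233],
       [    0.    ,     0.    ,     0.    ,     1.    ]])}
{'fx': 368.1325702909111, 'fy': 368.1325702909111, 'cx': 316.4668966631288, 'cy': 198.7330056366676, 'extrinsics': array([[   -0.03  ,    -0.9995,    -0.0078,    -7.6816],
       [    0.9941,    -0.0306,     0.1039,  -540.7814],
       [   -0.1041,    -0.0047,     0.9946, -1052.5142],
       [    0.    ,     0.    ,     0.    ,     1.    ]])}
```

View pics/scene0.png

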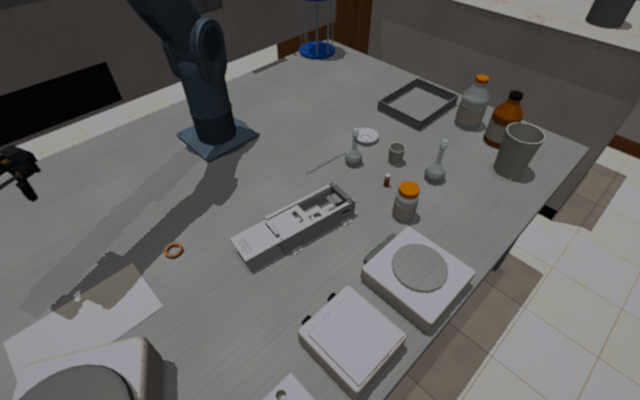

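View pics/top0.png

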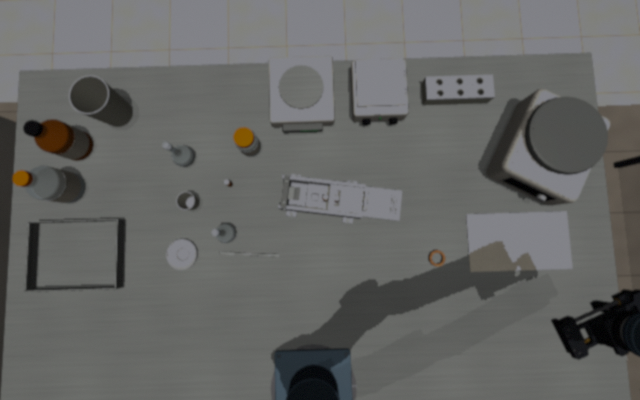

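Both views show the case mid-bench: end block at the left (top ≈ (285,192)), lid sticking out to the right (to ≈ (400,205)), loose vial at (228,183). I'll zoom in next.

```bash
python3 - <<'E'
import cv2
a=cv2.imread('pics/top0.png');b=cv2.imread('pics/scene0.png')
cv2.imwrite('pics/top0z.png',cv2.resize(a[165:235,270:410],None,fx=5.7,fy=5.7,interpolation=cv2.INTER_CUBIC))
cv2.imwrite('pics/scene0z.png',cv2.resize(b[170:275,225:365],None,fx=5.7,fy=5.7,interpolation=cv2.INTER_CUBIC))
E
cat > h.py <<'E'
import numpy as np,cv2
from cell import *
np.set_printoptions(precision=3,suppress=True)
def proj(n,P):
    p=camera_params(n);E=np.array(p['extrinsics']);P=np.atleast_2d(P)
    c=P@E[:3,:3].T+E[:3,3]
    return np.c_[p['cx']+p['fx']*c[:,0]/-c[:,2], p['cy']+p['fy']*-c[:,1]/-c[:,2]]
def ray(n,uv):
    p=camera_params(n);E=np.array(p['extrinsics']);R=E[:3,:3]
    d=np.array([(uv[0]-p['cx'])/p['fx'],-(uv[1]-p['cy'])/p['fy'],-1.])
    return -R.T@E[:3,3],R.T@d
def atz(n,uv,z):
    o,d=ray(n,uv);return o+d*(z-o[2])/d[2]
def tri(uvs):
    A=[];b=[]
    for n,uv in uvs.items():
        o,d=ray(n,uv);d/=np.linalg.norm(d);M=np.eye(3)-np.outer(d,d);A.append(M);b.append(M@o)
    return np.linalg.lstsq(np.vstack(A),np.hstack(b),rcond=None)[0]
E
python3 - <<'E'
from h import *
for t in ['vial','case','lid','lid_bar','lid_front','well','catch','low_end']:
    r={}
    for n in ['top','scene']:
        f=find_in(t,n); r[n]=[(np.round(x['uv'],1).tolist(),round(x['score'],2)) for x in f[:5]]
    print(t,r)
    try: print('   ',tri({n:r[n][0][0] for n in r}))
    except Exception as e: print(e)
E
```

```text
vial {'top': [], 'scene': [([384.0, 180.5], 0.56)]}
list index out of range
case {'top': [([309.7, 198.8], 0.74)], 'scene': [([405.6, 201.5], 0.65), ([318.9, 210.5], 0.57)]}
    [633.699  57.968 102.668]
lid {'top': [([369.4, 202.0], 0.74), ([439.8, 255.9], 0.21)], 'scene': [([265.8, 231.8], 0.93)]}
    [ 521.355 -176.69    60.288]
lid_bar {'top': [([367.5, 200.3], 0.7)], 'scene': [([265.7, 234.1], 0.63)]}
    [ 524.829 -175.689   53.557]
lid_front {'top': [([368.6, 202.1], 0.55)], 'scene': [([266.7, 230.4], 0.56)]}
    [ 521.112 -173.655   63.186]
well {'top': [([308.3, 195.8], 0.56)], 'scene': [([320.3, 214.9], 0.94)]}
    [549.003  -3.154  11.538]
catch {'top': [], 'scene': [([332.9, 200.3], 0.64)]}
list index out of range
low_end {'top': [([246.5, 255.6], 0.55)], 'scene': [([318.1, 214.8], 0.79)]}
    [ 346.453  223.559 -324.533]
```

View pics/top0z.png

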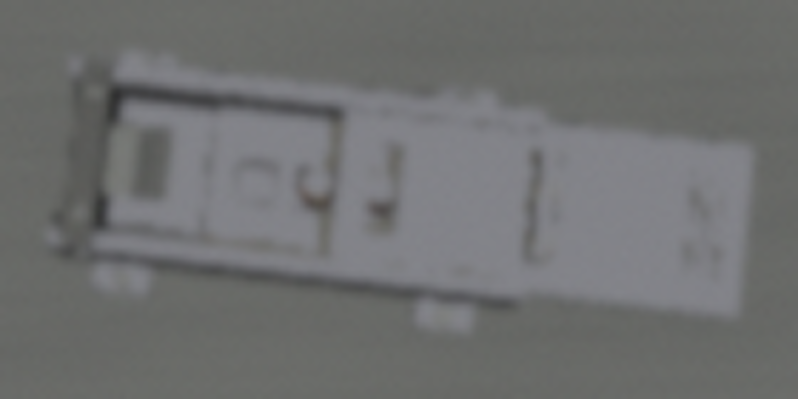

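View pics/scene0z.png

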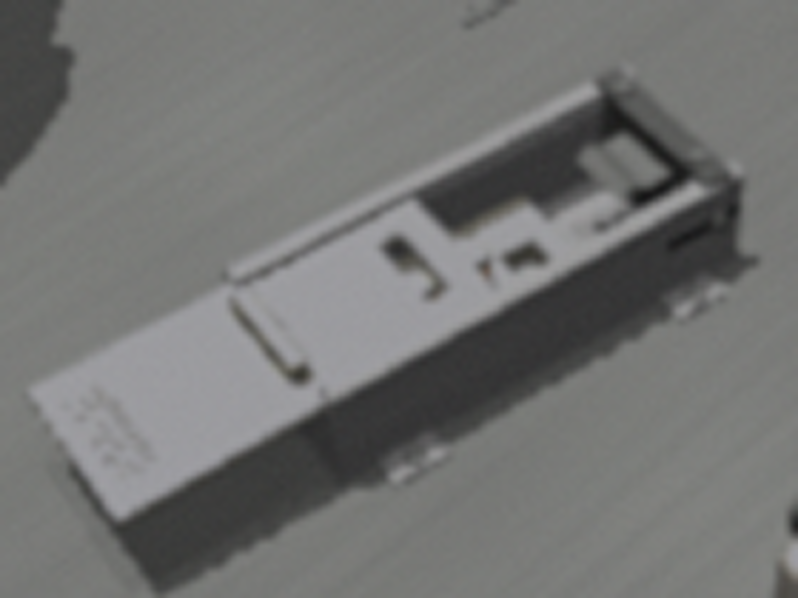

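```bash
cat >> h.py <<'E'
def uncrop(c,off,f=5.7): return (np.array(c)+.5)/f-.5+np.array(off)
def wire(case,d,face):
    """case=(x,y,yaw); d=lid leading edge x in case; lines dict in world"""
    c,s=np.cos(case[2]),np.sin(case[2])
    def W(P): P=np.atleast_2d(P).astype(float); return np.c_[case[0]+c*P[:,0]-s*P[:,1],case[1]+s*P[:,0]+c*P[:,1],P[:,2]]
    L={}
    box=lambda x0,x1,y0,y1,z:W([[x0,y0,z],[x1,y0,z],[x1,y1,z],[x0,y1,z],[x0,y0,z]])
    for sg in (1,-1): L['lip%d'%sg]=box(-115,124,sg*38,sg*48,64.5)
    L['base']=box(-115,124,-48,48,0)
    L['lid']=box(d-206,d,-43.5,43.5,59)
    L['bar']=box(d-108,d-98,-28,28,74)
    L['slot']=box(d-31,d-17.5,-22,22,59)
    L['well']=box(15.5,36.5,-10.5,10.5,20)
    L['face']=W([[face,-38,68],[face,38,68]])
    L['ridge']=box(face-28,face-20,-18,18,57)
    return L
def overlay(n,img,L,roi,f,fn):
    x,y,w,h=roi
    z=cv2.resize(img[y:y+h,x:x+w],None,fx=f,fy=f,interpolation=cv2.INTER_CUBIC)
    z=cv2.convertScaleAbs(z,alpha=1.5)
    cols=[(0,0,255),(0,200,0),(255,0,0),(0,255,255),(255,0,255),(255,255,0),(0,128,255)]
    for i,(k,P) in enumerate(L.items()):
        q=(proj(n,P)-[x,y]+.5)*f-.5
        cv2.polylines(z,[np.round(q*8).astype(np.int32)],False,cols[i%7],1,cv2.LINE_AA,3)
    cv2.imwrite(fn,z)
E
python3 - <<'E'
from h import *
from scipy.optimize import least_squares
T=(270,165);S=(225,170)
def res(p,full=False):
    case=p[:3];d=p[3];f=p[4]
    c,s=np.cos(case[2]),np.sin(case[2])
    obs=[('top',(753,145),(d-206,-43.5,59),T),('top',(738,318),(d-206,43.5,59),T),
     ('scene',(30,390),(d-206,43.5,59),S),('scene',(120,520),(d-206,-43.5,59),S),
     ('top',(545,110),(-115,-48,64.5),T),('top',(518,302),(-115,48,64.5),T),
     ('scene',(228,270),(-115,48,64.5),S),
     ('top',(207,182),(None),T)]
    out=[]
    for n,uv,P,o in obs:
        if P is None: continue
        w=[case[0]+c*P[0]-s*P[1],case[1]+s*P[0]+c*P[1],P[2]]
        out+=list(proj(n,w)[0]-uncrop(uv,o))
    # leading edge mid
    return np.array(out)
r=least_squares(res,[545,-20,1.5,-15,93],loss='soft_l1');p=r.x
print(p,res(p).reshape(-1,2))
L=wire(p[:3],p[3],93)
overlay('top',cv2.imread('pics/top0.png'),L,(270,165,140,70),5.7,'pics/o_top.png')
overlay('scene',cv2.imread('pics/scene0.png'),L,(225,170,140,105),5.7,'pics/o_scene.png')
E
```

```text
[543.846 -42.794   1.426 -16.434  93.   ] [[ 0.393 -0.092]
 [ 0.23  -0.13 ]
 [ 0.007 -0.458]
 [ 0.156 -0.333]
 [-0.222 -0.015]
 [ 1.07  -0.185]
 [ 0.366 -0.415]]
```

View pics/o_top.png

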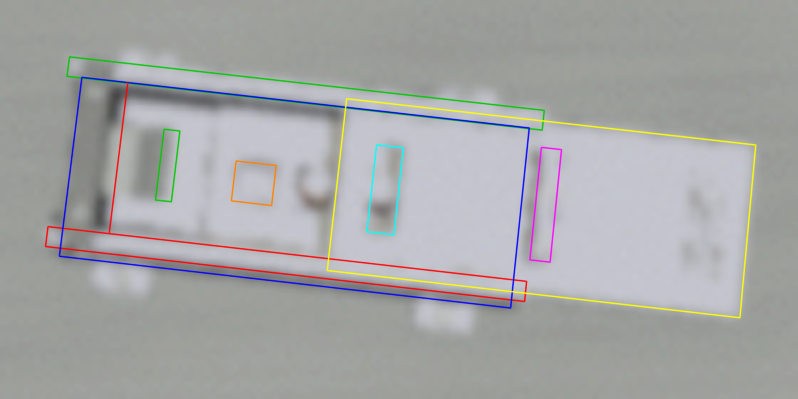

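View pics/o_scene.png

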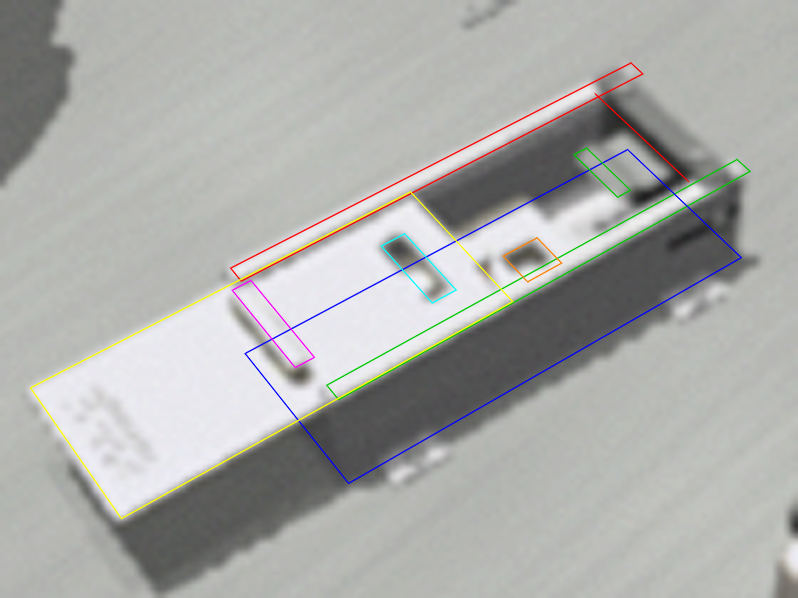

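Overlay fits to about 1 px: case origin ≈ (544,−43), +x axis at 1.426 rad, lid edge ≈ −16, and the block face nearer 97–101 mm. Next I'll look at the vial and its neighbours.

```bash
python3 - <<'E'
import cv2,numpy as np
a=cv2.imread('pics/top0.png');b=cv2.imread('pics/scene0.png')
z1=cv2.resize(a[115:270,150:270],None,fx=3.8,fy=3.8,interpolation=cv2.INTER_CUBIC)
z2=cv2.resize(b[125:230,335:455],None,fx=3.8,fy=3.8,interpolation=cv2.INTER_CUBIC)
o=np.zeros((600,800,3),np.uint8)
z3=cv2.resize(a[173:193,218:238],None,fx=15,fy=15,interpolation=cv2.INTER_NEAREST)
z4=cv2.resize(b[168:193,375:400],None,fx=12,fy=12,interpolation=cv2.INTER_NEAREST)
o[:589,:456]=z1; o[:300,460:760]=z3;o[300:600,460:760]=z4
cv2.imwrite('pics/v.png',cv2.convertScaleAbs(o,alpha=1.4)); cv2.imwrite('pics/v2.png',cv2.convertScaleAbs(z2,alpha=1.4))
from h import *
for n in ['bottle','flask_a','beaker']:
  for c in ['top','scene']: print(n,c,[(np.round(x['uv'],1).tolist(),round(x['score'],2)) for x in find_in(n,c)[:3]])
E
```

```text
bottle top [([246.8, 143.9], 0.97), ([181.5, 153.4], 0.31)]
bottle scene [([407.0, 202.9], 0.73)]
flask_a top [([219.1, 229.0], 0.92), ([306.3, 196.4], 0.46)]
flask_a scene [([352.9, 158.1], 0.92), ([438.5, 167.5], 0.6), ([393.0, 152.1], 0.33)]
beaker top [([190.3, 199.3], 0.57)]
beaker scene [([267.2, 228.4], 0.71), ([396.2, 152.9], 0.51)]
```

View pics/v.png

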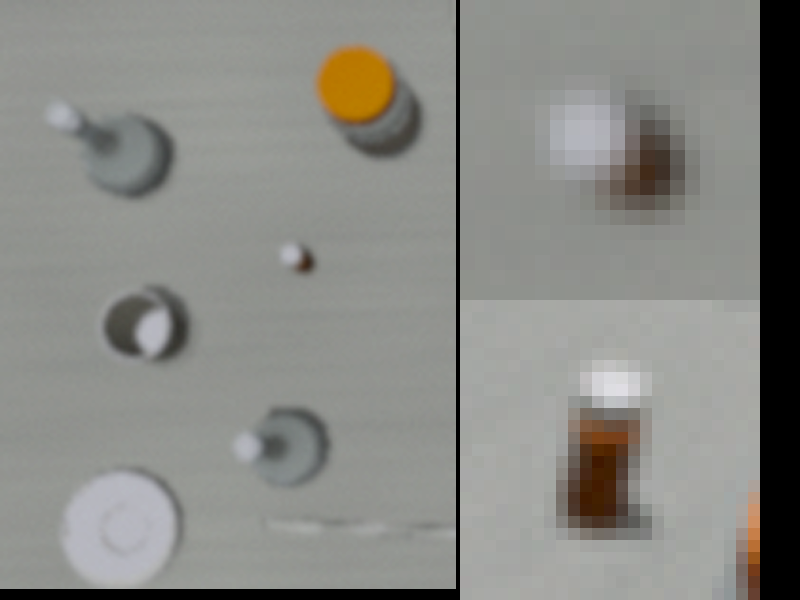

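View pics/v2.png

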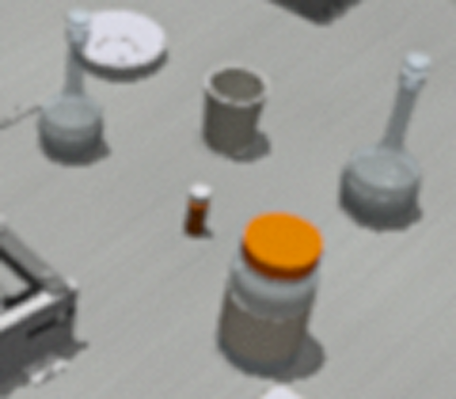

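```bash
python3 - <<'E'
from h import *
print('cap top',atz('top',(225.83,181.3),45), 'scene cap', atz('scene',(387.4,174.6),41),tri({'top':(225.83,181.3),'scene':(387.4,174.6)}))
v=atz('top',(225.83,181.3),46)
print('bottom proj',proj('top',[v[0],v[1],0]),proj('scene',[[v[0],v[1],0],[v[0],v[1],46]]))
off=lambda x,y,ox,oy:(x/3.8+ox-.5,y/3.8+oy-.5)
print('bottle',atz('top',off(356,85,150,115),115),'flaskA',atz('top',off(128,155,150,115),30),'beaker',atz('top',off(140,325,150,115),62),'flaskB',atz('top',off(288,447,150,115),30))
s=state();print(s['tool_pos'],s['tool_rot'],s['time_s'])
p=[543.8,-42.8,1.426]
c,sn=np.cos(p[2]),np.sin(p[2]);print('well',p[0]+26*c,p[1]+26*sn)
E
```

```text
cap top [597.627 237.88   45.   ] scene cap [591.999 240.021  41.   ] [596.184 236.167  46.709]
bottom proj [[229.665 183.592]] [[386.566 185.346]
 [388.534 174.627]]
bottle [708.445 171.865 115.   ] flaskA [682.229 368.413  30.   ] beaker [544.467 346.529  62.   ] flaskB [450.642 243.89   30.   ]
[ 237.93  -604.861  238.702] [[ 0.931  0.366 -0.   ]
 [ 0.366 -0.931  0.   ]
 [-0.    -0.    -1.   ]] 1.2
well 547.5515631627663 -17.072081820796797
```

>>> servo_tool(deltas=[[[3,-3,0],[0,0,0]],[[6,-6,0],[0,0,0]],[[8.6,-8.7,0],[0,0,0]],[[11,-11,0],[0,0,0]],[[13,-13,0],[0,0,0]]], hand=0.2, newtons=8)

```text
time_s: 1.62
tool_pos: [312.5, -433.8, 238.9]
tool_rot: [[0.93, 0.368, 0.0], [0.368, -0.93, 0.0], [0.001, -0.0, -1.0]]
wrist_force: [-0.1, 0.5, 0.2]
finger_gap: 56.9
```

>>> servo_tool(deltas=[[[2.8,-2.8,0],[0,0,0]],[[5.6,-5.6,0],[0,0,0]],[[8.4,-8.4,0],[0,0,0]],[[11.2,-11.2,0],[0,0,0]],[[14,-14,0],[0,0,0]]])

```text
time_s: 2.03
tool_pos: [390.8, -253.1, 239.0]
tool_rot: [[0.931, 0.366, 0.001], [0.366, -0.931, -0.001], [0.0, 0.001, -1.0]]
wrist_force: [1.1, -1.2, 0.5]
finger_gap: 35.0
```

>>> servo_tool(deltas=[[[2.8,-2.8,0],[0,0,0]],[[5.6,-5.6,0],[0,0,0]],[[8.4,-8.4,0],[0,0,0]],[[11.2,-11.2,0],[0,0,0]],[[14,-14,0],[0,0,0]]])

```text
time_s: 2.45
tool_pos: [469.9, -71.5, 239.1]
tool_rot: [[0.931, 0.366, 0.001], [0.366, -0.931, -0.0], [0.001, 0.001, -1.0]]
wrist_force: [1.1, 0.0, -0.1]
finger_gap: 35.2
```

>>> servo_tool(deltas=[[[2.8,-2.8,0],[0,0,0]],[[5.6,-5.6,0],[0,0,0]],[[8.4,-8.4,0],[0,0,0]],[[11.2,-11.2,0],[0,0,0]],[[14,-14,0],[0,0,0]]])

```text
time_s: 2.87
tool_pos: [549.0, 110.1, 238.9]
tool_rot: [[0.931, 0.366, 0.0], [0.366, -0.931, -0.0], [0.0, 0.0, -1.0]]
wrist_force: [0.5, -0.4, 0.2]
finger_gap: 35.2
```

```bash
cat >> h.py <<'E'
def go(x,y,z=None):
    s=state();R=np.array(s['tool_rot']);t=np.array(s['tool_pos'])
    d=np.array([x,y,t[2] if z is None else z])-t
    print('t',s['time_s'],'pos',t,'q',np.array(s['joint_pos']),'F',np.array(s['wrist_force']),'gap',s['finger_gap'],'yaw',np.degrees(np.arctan2(R[1,0],R[0,0])))
    print('delta cm',R.T@d/10)
E
python3 -c "
from h import *
go(596.5,237.5)"
```

```text
t 2.8667 pos [548.999 110.109 238.895] q [-0.002  0.408 -0.357  1.765  0.166  0.998 -1.618] F [ 0.516 -0.352  0.192] gap 35.15238910143287 yaw 21.4621687017406
delta cm [  9.082 -10.118   0.001]
```

>>> servo_tool(deltas=[[[2.5,-2.8,0],[0,0,0]],[[5,-5.6,1],[0,0,0]],[[7.5,-8.4,4],[0,0,0]],[[9.1,-10.1,7.5],[0,0,0]],[[9.1,-10.1,11],[0,0,0]]])

```text
time_s: 3.28
tool_pos: [597.8, 242.7, 129.4]
tool_rot: [[0.929, 0.371, 0.005], [0.371, -0.929, 0.006], [0.007, -0.004, -1.0]]
wrist_force: [0.0, 0.4, -0.5]
finger_gap: 35.1
```

>>> servo_tool(deltas=[[[0,0,1.5],[0,0,0]],[[0,0,3],[0,0,0]],[[0,0,4],[0,0,0]],[[0,0,5],[0,0,0]],[[0,0,5],[0,0,0]]])

```text
time_s: 3.7
tool_pos: [595.3, 235.0, 77.2]
tool_rot: [[0.931, 0.366, -0.002], [0.366, -0.931, -0.001], [-0.002, 0.0, -1.0]]
wrist_force: [-0.7, -0.2, -0.4]
finger_gap: 35.2
```

```bash
python3 -c "
from h import *
go(596.5,237.5)
b=grab_frame('scene');a=grab_frame('top')
print(proj('scene',state()['tool_pos']),proj('top',state()['tool_pos']))
z=cv2.resize(b[140:200,345:430],None,fx=7,fy=7,interpolation=cv2.INTER_CUBIC)
cv2.imwrite('pics/g1.png',cv2.convertScaleAbs(z,alpha=1.4))
z=cv2.resize(a[150:220,185:270],None,fx=7,fy=7,interpolation=cv2.INTER_CUBIC)
cv2.imwrite('pics/g1t.png',cv2.convertScaleAbs(z,alpha=1.4))
"
```

```text
t 3.7 pos [595.315 235.013  77.153] q [-0.233  0.74  -0.309  1.649  0.29   0.8   -1.866] F [-0.703 -0.207 -0.35 ] gap 35.21106958407489 yaw 21.464622125335232
delta cm [ 0.201 -0.188 -0.   ]
[[389.342 166.641]] [[223.581 179.845]]
```

View pics/g1.png

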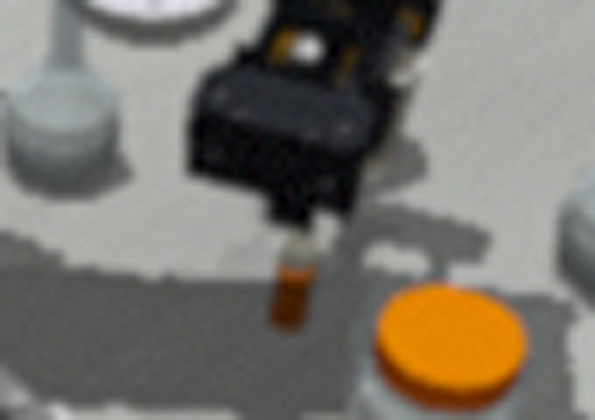

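View pics/g1t.png

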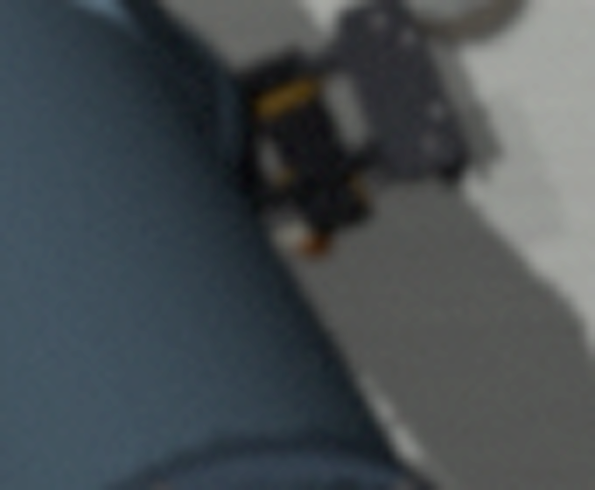

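>>> servo_tool(deltas=[[[0,0,1],[0,0,0]],[[0,0,2.5],[0,0,0]],[[0,0,4],[0,0,0]],[[0,0,5],[0,0,0]],[[0,0,5.5],[0,0,0]]])

```text
time_s: 4.22
tool_pos: [594.6, 234.9, 21.0]
tool_rot: [[0.931, 0.366, -0.003], [0.366, -0.931, -0.002], [-0.004, 0.0, -1.0]]
wrist_force: [-0.1, 0.1, -1.1]
finger_gap: 35.2
```

>>> servo_tool(deltas=[[[0,0,0],[0,0,0]],[[0,0,0],[0,0,0]]])

```text
time_s: 4.38
tool_pos: [596.0, 235.6, 23.3]
tool_rot: [[0.931, 0.366, -0.001], [0.366, -0.931, -0.0], [-0.001, -0.0, -1.0]]
wrist_force: [-0.2, 0.4, 0.8]
finger_gap: 35.2
```

```bash
python3 -c "
from h import *
go(596.5,237.5,20)
b=grab_frame('scene')
z=cv2.resize(b[140:200,345:430],None,fx=7,fy=7,interpolation=cv2.INTER_CUBIC)
cv2.imwrite('pics/g2.png',cv2.convertScaleAbs(z,alpha=1.8))
"
```

```text
t 4.3833 pos [595.966 235.639  23.292] q [-0.251  0.819 -0.284  1.656  0.318  0.713 -1.888] F [-0.156  0.377  0.823] gap 35.22021156492375 yaw 21.48243342871465
delta cm [ 0.118 -0.154  0.329]
```

View pics/g2.png

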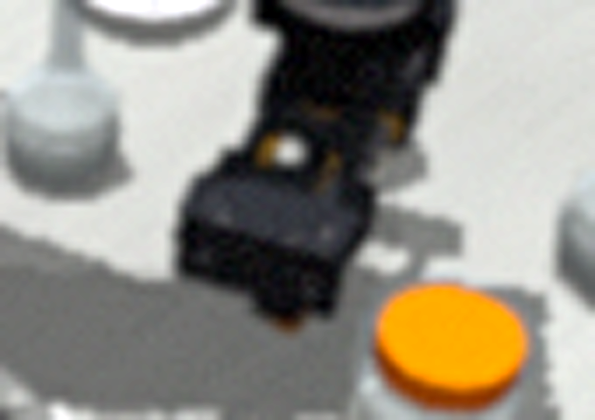

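>>> servo_tool(deltas=[[[0.1,-0.15,0.25],[0,0,0]],[[0.1,-0.15,0.25],[0,0,0]]])

```text
time_s: 4.6
tool_pos: [596.8, 238.0, 21.5]
tool_rot: [[0.93, 0.366, 0.001], [0.366, -0.93, 0.001], [0.001, -0.0, -1.0]]
wrist_force: [0.1, 0.1, 0.1]
finger_gap: 35.3
```

>>> servo_tool(deltas=[[[0,0,0],[0,0,0]],[[0,0,0],[0,0,0]],[[0,0,0],[0,0,0]],[[0,0,0],[0,0,0]],[[0,0,0],[0,0,0]]], hand=1, newtons=8)

```text
time_s: 5.02
tool_pos: [596.6, 237.4, 21.4]
tool_rot: [[0.931, 0.366, 0.0], [0.366, -0.931, 0.0], [0.0, 0.0, -1.0]]
wrist_force: [0.1, 0.0, 0.2]
finger_gap: 16.5
```

>>> servo_tool(deltas=[[[0,0,0],[0,0,0]],[[0,0,0],[0,0,0]]], newtons=12)

```text
time_s: 5.18
tool_pos: [596.6, 237.4, 21.3]
tool_rot: [[0.931, 0.366, 0.0], [0.366, -0.931, 0.0], [0.0, 0.0, -1.0]]
wrist_force: [-0.4, -0.4, 1.7]
finger_gap: 16.3
```

>>> servo_tool(deltas=[[[0,0,-0.5],[0,0,0]],[[0,0,-1.5],[0,0,0]],[[0,0,-3.5],[0,0,0]],[[0,0,-6],[0,0,0]],[[0,0,-8.5],[0,0,0]]])

```text
time_s: 5.6
tool_pos: [596.1, 237.3, 107.6]
tool_rot: [[0.931, 0.366, -0.001], [0.366, -0.931, -0.0], [-0.001, -0.0, -1.0]]
wrist_force: [-0.1, 0.5, -0.4]
finger_gap: 16.1
```

>>> servo_tool(deltas=[[[0,0,-1.5],[0,0,0]],[[0,0,-2],[0,0,0]],[[0,0,-2],[0,0,0]]])

```text
time_s: 5.85
tool_pos: [597.5, 237.8, 128.2]
tool_rot: [[0.931, 0.366, 0.003], [0.366, -0.931, 0.001], [0.003, -0.0, -1.0]]
wrist_force: [0.7, 0.3, -0.4]
finger_gap: 16.5
```

```bash
python3 -c "
from h import *
go(547.5,-17,126)
b=grab_frame('scene');print(proj('scene',state()['tool_pos']))
z=cv2.resize(b[100:200,335:440],None,fx=6,fy=6,interpolation=cv2.INTER_CUBIC)
cv2.imwrite('pics/g3.png',cv2.convertScaleAbs(z,alpha=1.8))
"
```

```text
t 5.85 pos [597.483 237.776 128.222] q [-0.222  0.674 -0.329  1.626  0.265  0.883 -1.849] F [ 0.705  0.295 -0.412] gap 16.533216836133338 yaw 21.463452521562992
delta cm [-13.975  21.882   0.177]
[[391.987 154.117]]
```

View pics/g3.png

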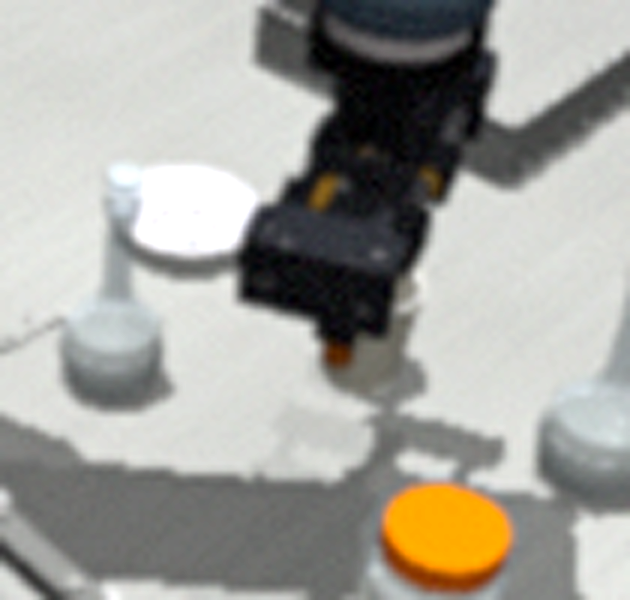

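>>> servo_tool(deltas=[[[-1,1.6,0],[0,0,-5]],[[-2.5,3.9,0],[0,0,-11]],[[-4,6.3,0],[0,0,-17]],[[-5.5,8.6,0],[0,0,-24]],[[-7,11,0],[0,0,-30]]])

```text
time_s: 6.32
tool_pos: [570.0, 108.2, 124.6]
tool_rot: [[0.618, 0.787, -0.003], [0.787, -0.618, -0.0], [-0.002, -0.002, -1.0]]
wrist_force: [0.6, -0.4, -1.1]
finger_gap: 16.7
```

```bash
python3 -c "
from h import *
go(547.5,-17,126)"
```

```text
t 6.3167 pos [570.034 108.151 124.62 ] q [ 0.076  0.613 -0.461  1.789  0.355  0.826 -1.223] F [ 0.63  -0.44  -1.146] gap 16.692520670035236 yaw 51.86517180746092
delta cm [-11.236   5.956  -0.126]
```

>>> servo_tool(deltas=[[[-2.5,1.4,0],[0,0,-6]],[[-5,2.8,0],[0,0,-12]],[[-7.5,4.2,0],[0,0,-18]],[[-10,5.3,0],[0,0,-24]],[[-11.2,6,0],[0,0,-30]]])

```text
time_s: 6.73
tool_pos: [546.5, -19.8, 124.4]
tool_rot: [[0.147, 0.989, -0.004], [0.989, -0.147, -0.002], [-0.002, -0.004, -1.0]]
wrist_force: [0.2, -0.1, -0.1]
finger_gap: 16.4
```

>>> servo_tool(deltas=[[[0,0,0],[0,0,0]],[[0,0,0],[0,0,0]],[[0,0,0],[0,0,0]]])

```text
time_s: 6.98
tool_pos: [548.6, -14.0, 125.7]
tool_rot: [[0.15, 0.989, -0.001], [0.989, -0.15, 0.001], [0.001, -0.001, -1.0]]
wrist_force: [0.3, 0.8, 0.1]
finger_gap: 16.6
```

```bash
python3 -c "
from h import *
go(547.5,-17,126)
b=grab_frame('scene');a=grab_frame('top');p=state()['tool_pos'];print(proj('scene',p),proj('top',p))
z=cv2.resize(b[130:265,225:365],None,fx=4.4,fy=4.4,interpolation=cv2.INTER_CUBIC)
cv2.imwrite('pics/g4.png',cv2.convertScaleAbs(z,alpha=1.8))
z=cv2.resize(a[150:235,270:410],None,fx=5,fy=5,interpolation=cv2.INTER_CUBIC)
cv2.imwrite('pics/g4t.png',cv2.convertScaleAbs(z,alpha=1.8))
"
```

```text
t 6.9833 pos [548.606 -13.969 125.715] q [ 0.389  0.593 -0.587  1.867  0.438  0.813 -0.577] F [0.285 0.818 0.135] gap 16.616039343995972 yaw 81.39806888982727
delta cm [-0.316 -0.064 -0.029]
[[318.95  188.344]] [[312.164 191.861]]
```

View pics/g4.png

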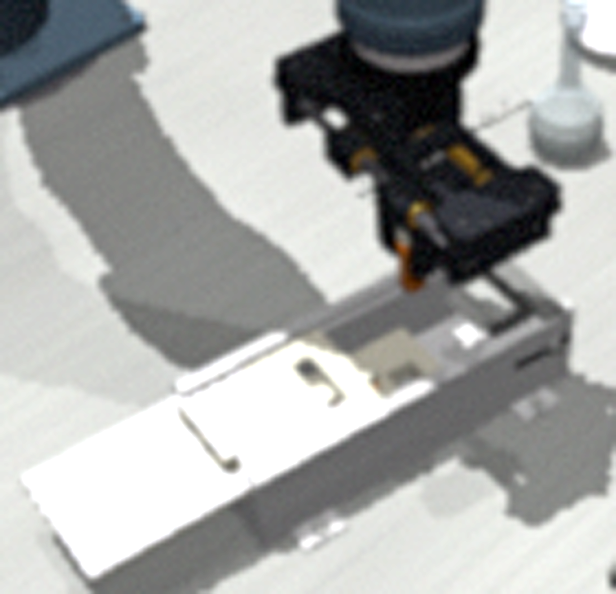

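View pics/g4t.png

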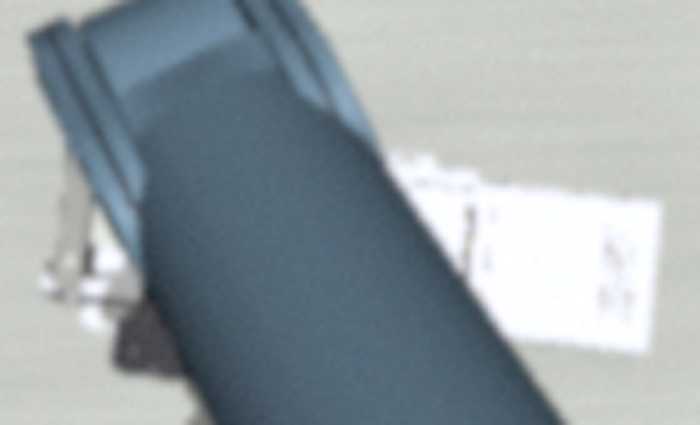

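```bash
python3 - <<'E'
from h import *
p=[543.85,-42.8,1.426]
L0=wire(p,-16.4,99)
c,s=np.cos(p[2]),np.sin(p[2])
W=lambda P:np.c_[p[0]+c*np.array(P)[:,0]-s*np.array(P)[:,1],p[1]+s*np.array(P)[:,0]+c*np.array(P)[:,1],np.array(P)[:,2]]
L={'a':L0['well'],'f':W([[15.5,-10.5,4],[36.5,-10.5,4],[36.5,10.5,4],[15.5,10.5,4],[15.5,-10.5,4]]),'l':L0['lid'],'face':L0['face'],'r':L0['ridge'],'lip':L0['lip1'],'lip2':L0['lip-1']}
overlay('scene',cv2.imread('pics/scene0.png'),L,(295,175,65,50),11,'pics/w_s.png')
overlay('top',cv2.imread('pics/top0.png'),L,(275,170,70,50),11,'pics/w_t.png')
b=grab_frame('scene')
t=np.array([548.6,-14,125.7])
V={}
for i,z in enumerate((-21.4,0)):
    a=np.linspace(0,2*np.pi,25);V[i]=np.c_[t[0]+8.5*np.cos(a),t[1]+8.5*np.sin(a),0*a+t[2]+z]
V['ax']=np.array([t+[0,0,-21.4],t+[0,0,20]])
overlay('scene',b,V,(295,165,50,40),14,'pics/w_v.png')
E
```

```text
(no output)
```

View pics/w_s.png

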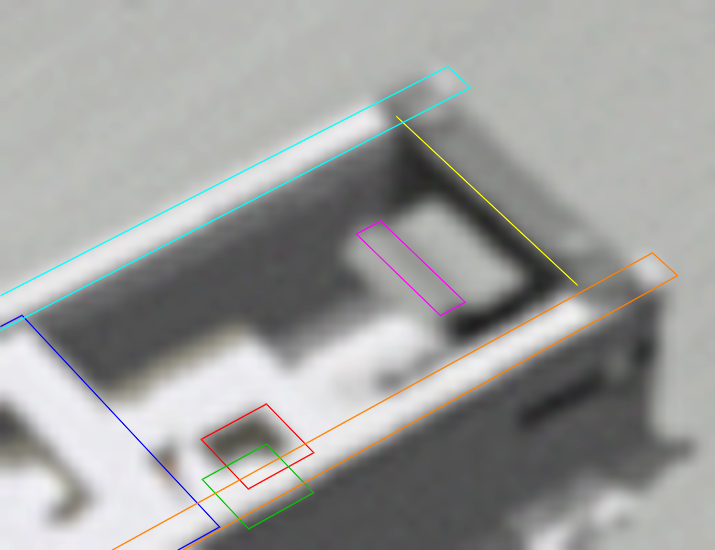

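View pics/w_t.png

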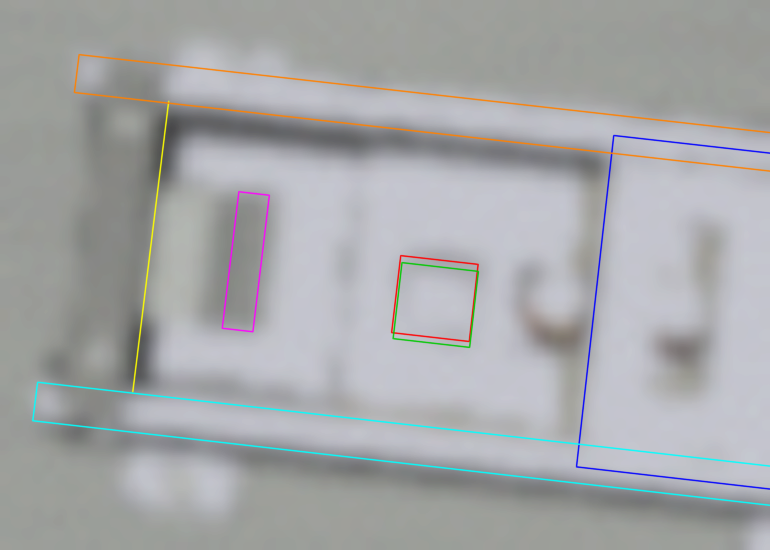

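View pics/w_v.png

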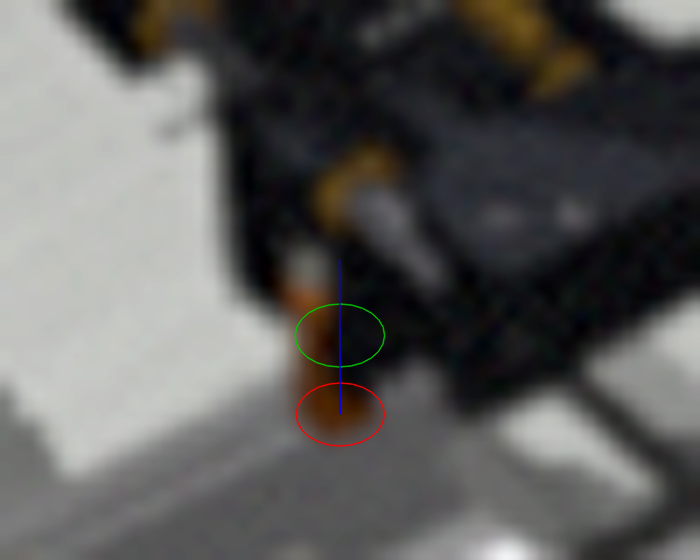

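>>> servo_tool(deltas=[[[0,0,1],[0,0,0]],[[0,0,2],[0,0,0]],[[0,0,2.5],[0,0,0]],[[0,0,2.5],[0,0,0]],[[0,0,2.5],[0,0,0]]])

```text
time_s: 7.55
tool_pos: [548.3, -15.4, 100.5]
tool_rot: [[0.148, 0.989, -0.001], [0.989, -0.148, 0.0], [-0.0, -0.001, -1.0]]
wrist_force: [0.1, 0.5, 0.1]
finger_gap: 16.6
```

>>> servo_tool(deltas=[[[0,0,0],[0,0,0]],[[0,0,0],[0,0,0]],[[0,0,0],[0,0,0]]])

```text
time_s: 7.8
tool_pos: [549.1, -15.6, 101.5]
tool_rot: [[0.148, 0.989, 0.001], [0.989, -0.148, 0.0], [0.0, 0.001, -1.0]]
wrist_force: [-0.5, -0.2, -0.2]
finger_gap: 16.4
```

```bash
python3 -c "
from h import *
go(547.5,-17,50)
"
```

```text
t 7.8 pos [549.071 -15.628 101.507] q [ 0.373  0.628 -0.563  1.878  0.469  0.768 -0.598] F [-0.526 -0.214 -0.153] gap 16.434839487445448 yaw 81.465031169042
delta cm [-0.159 -0.138  5.151]
```

>>> servo_tool(deltas=[[[-0.15,-0.13,1],[0,0,0]],[[-0.15,-0.13,2.5],[0,0,0]],[[-0.15,-0.13,4],[0,0,0]],[[-0.15,-0.13,5],[0,0,0]],[[-0.15,-0.13,5.3],[0,0,0]]])

```text
time_s: 8.22
tool_pos: [545.9, -17.0, 46.3]
tool_rot: [[0.148, 0.989, -0.003], [0.989, -0.148, -0.0], [-0.0, -0.003, -1.0]]
wrist_force: [-0.8, 0.1, -0.6]
finger_gap: 16.5
```

>>> servo_tool(deltas=[[[0,0,0],[0,0,0]],[[0,0,0],[0,0,0]],[[0,0,0],[0,0,0]]])

```text
time_s: 8.47
tool_pos: [547.8, -16.8, 48.8]
tool_rot: [[0.148, 0.989, 0.001], [0.989, -0.148, 0.0], [0.0, 0.001, -1.0]]
wrist_force: [-0.1, 0.6, 0.1]
finger_gap: 16.5
```

```bash
python3 - <<'E'
from h import *
go(547.5,-17,25.4)
b=grab_frame('scene');a=grab_frame('top')
L0=wire([543.85,-42.8,1.426],-16.4,99)
t=np.array(state()['tool_pos']);V={'well':L0['well']}
al=np.linspace(0,2*np.pi,25);V['v']=np.c_[t[0]+8.5*np.cos(al),t[1]+8.5*np.sin(al),0*al+t[2]-21.4]
overlay('scene',b,V,(285,165,70,55),11,'pics/i1.png')
overlay('scene',b,{},(285,165,70,55),11,'pics/i1n.png')
E
```

```text
t 8.4667 pos [547.844 -16.809  48.835] q [ 0.334  0.707 -0.509  1.898  0.533  0.673 -0.648] F [-0.142  0.579  0.144] gap 16.460527224958415 yaw 81.47535127466938
delta cm [-0.024 -0.034  2.343]
```

View pics/i1.png

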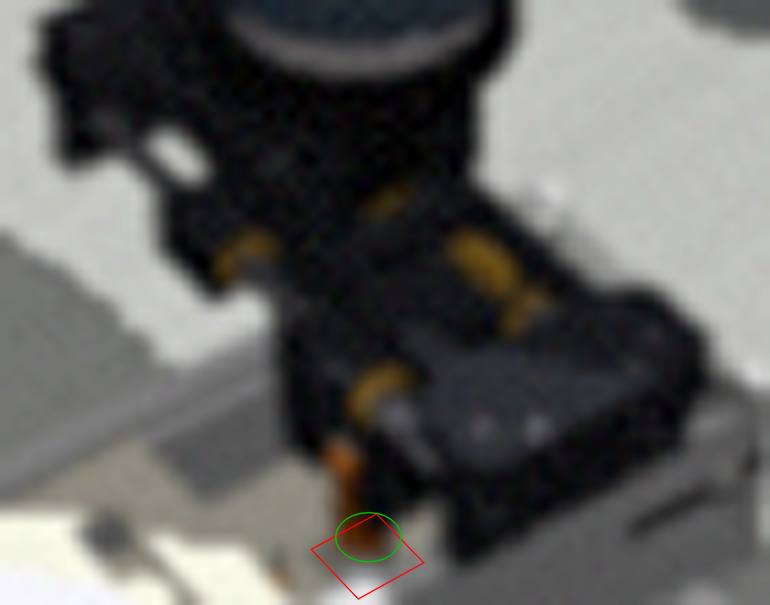

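>>> servo_tool(deltas=[[[0,0,0.2],[0,0,0]],[[0,0,0.4],[0,0,0]],[[0,0,0.6],[0,0,0]],[[0,0,0.8],[0,0,0]],[[0,0,0.9],[0,0,0]]])

```text
time_s: 8.98
tool_pos: [547.1, -16.9, 38.8]
tool_rot: [[0.148, 0.989, -0.0], [0.989, -0.148, -0.0], [-0.0, -0.0, -1.0]]
wrist_force: [-1.1, -0.0, -0.2]
finger_gap: 16.7
```

>>> servo_tool(deltas=[[[0,0,0.1],[0,0,0]],[[0,0,0.2],[0,0,0]],[[0,0,0.2],[0,0,0]]])

```text
time_s: 9.23
tool_pos: [547.2, -16.9, 37.0]
tool_rot: [[0.148, 0.989, -0.0], [0.989, -0.148, -0.0], [-0.0, -0.0, -1.0]]
wrist_force: [-0.1, -1.3, 0.3]
finger_gap: 16.0
```

>>> servo_tool(deltas=[[[0,0,0.2],[0,0,0]],[[0,0,0.4],[0,0,0]],[[0,0,0.5],[0,0,0]],[[0,0,0.6],[0,0,0]]])

```text
time_s: 9.57
tool_pos: [547.2, -16.9, 31.0]
tool_rot: [[0.148, 0.989, -0.0], [0.989, -0.148, -0.0], [-0.0, -0.0, -1.0]]
wrist_force: [-0.1, -0.1, -0.3]
finger_gap: 16.8
```

>>> servo_tool(deltas=[[[0,0,0.1],[0,0,0]],[[0,0,0.2],[0,0,0]],[[0,0,0.3],[0,0,0]],[[0,0,0.3],[0,0,0]]])

```text
time_s: 9.9
tool_pos: [547.2, -16.9, 28.0]
tool_rot: [[0.148, 0.989, -0.0], [0.989, -0.148, -0.0], [-0.0, -0.0, -1.0]]
wrist_force: [0.1, -0.5, -0.3]
finger_gap: 16.3
```

Bottom now ≈ 6.6, floor at 4. I'll feel for contact in small steps.

>>> servo_tool(deltas=[[[0,0,0.05],[0,0,0]],[[0,0,0.1],[0,0,0]],[[0,0,0.15],[0,0,0]],[[0,0,0.15],[0,0,0]]])

```text
time_s: 10.23
tool_pos: [547.3, -16.9, 26.6]
tool_rot: [[0.148, 0.989, -0.0], [0.989, -0.148, -0.0], [-0.0, -0.0, -1.0]]
wrist_force: [-0.7, -0.9, -0.8]
finger_gap: 16.7
```

>>> servo_tool(deltas=[[[0,0,0.05],[0,0,0]],[[0,0,0.1],[0,0,0]],[[0,0,0.1],[0,0,0]]])

```text
time_s: 10.48
tool_pos: [547.3, -16.9, 25.6]
tool_rot: [[0.148, 0.989, -0.0], [0.989, -0.148, -0.0], [-0.0, -0.0, -1.0]]
wrist_force: [0.5, -1.1, -0.5]
finger_gap: 16.5
```

>>> servo_tool(deltas=[[[0,0,0.05],[0,0,0]],[[0,0,0.05],[0,0,0]]])

```text
time_s: 10.65
tool_pos: [547.4, -16.9, 25.3]
tool_rot: [[0.148, 0.989, 0.0], [0.989, -0.148, -0.0], [-0.0, 0.0, -1.0]]
wrist_force: [0.4, -0.4, 0.6]
finger_gap: 16.4
```

>>> servo_tool(deltas=[[[0,0,0.05],[0,0,0]],[[0,0,0.05],[0,0,0]]])

```text
time_s: 10.82
tool_pos: [547.6, -16.9, 25.0]
tool_rot: [[0.148, 0.989, 0.001], [0.989, -0.148, -0.0], [-0.0, 0.001, -1.0]]
wrist_force: [-0.7, -0.4, 3.5]
finger_gap: 16.6
```

>>> servo_tool(deltas=[[[0,0,0],[0,0,0]],[[0,0,0],[0,0,0]],[[0,0,0],[0,0,0]],[[0,0,0],[0,0,0]]], hand=0.4)

```text
time_s: 11.15
tool_pos: [547.1, -16.7, 24.6]
tool_rot: [[0.148, 0.989, -0.0], [0.989, -0.148, 0.0], [0.0, -0.0, -1.0]]
wrist_force: [-0.1, 0.2, -1.0]
finger_gap: 26.2
```

>>> servo_tool(deltas=[[[0,0,-0.5],[0,0,0]],[[0,0,-1.5],[0,0,0]],[[0,0,-3],[0,0,0]],[[0,0,-4.5],[0,0,0]],[[0,0,-6],[0,0,0]]])

```text
time_s: 11.57
tool_pos: [547.4, -16.8, 86.2]
tool_rot: [[0.148, 0.989, 0.0], [0.989, -0.148, 0.0], [0.0, 0.0, -1.0]]
wrist_force: [0.3, -0.6, -0.3]
finger_gap: 26.2
```

>>> servo_tool(deltas=[[[0,0,-2],[0,0,0]],[[0,0,-4],[0,0,0]],[[0,0,-5],[0,0,0]]])

```text
time_s: 11.82
tool_pos: [548.5, -16.7, 137.7]
tool_rot: [[0.148, 0.989, 0.003], [0.989, -0.148, -0.0], [0.0, 0.003, -1.0]]
wrist_force: [0.6, -0.1, 0.7]
finger_gap: 26.4
```

```bash
python3 - <<'E'
from h import *
go(547.5,-17,130)
b=grab_frame('scene')
L0=wire([543.85,-42.8,1.426],-16.4,99)
overlay('scene',b,{'r':L0['ridge']},(225,165,140,105),5.7,'pics/i2.png')
E
```

```text
t 11.8167 pos [548.489 -16.674 137.681] q [ 0.402  0.574 -0.598  1.864  0.428  0.83  -0.563] F [ 0.576 -0.104  0.724] gap 26.405766245149245 yaw 81.48599322762573
delta cm [-0.047 -0.096  0.768]
```

View pics/i2.png

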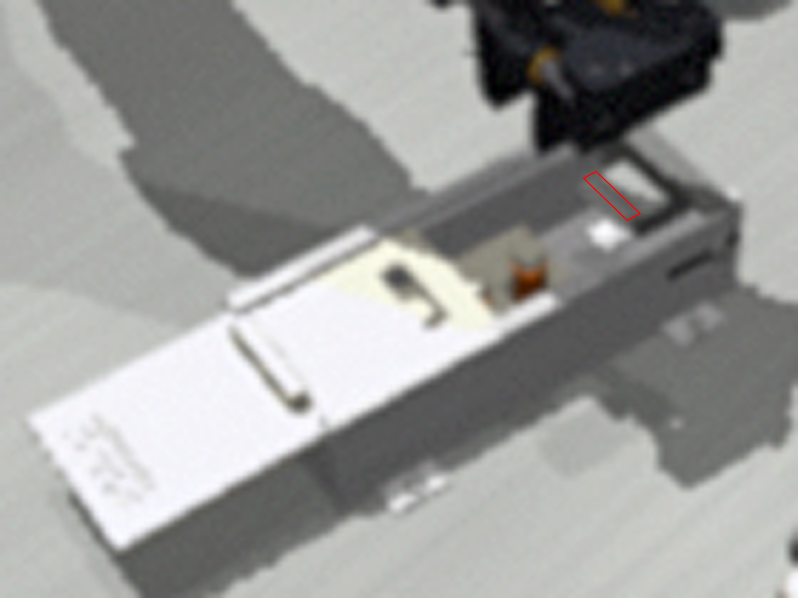

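```bash
python3 - <<'E'
from h import *
b=grab_frame('scene')
V={}
al=np.linspace(0,2*np.pi,25)
for z in (20,50): V[z]=np.c_[547.4+8.5*np.cos(al),-16.9+8.5*np.sin(al),0*al+z]
overlay('scene',b,V,(295,185,50,40),14,'pics/i3.png')
overlay('scene',b,{},(295,185,50,40),14,'pics/i3n.png')
E
```

```text
(no output)
```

View pics/i3.png

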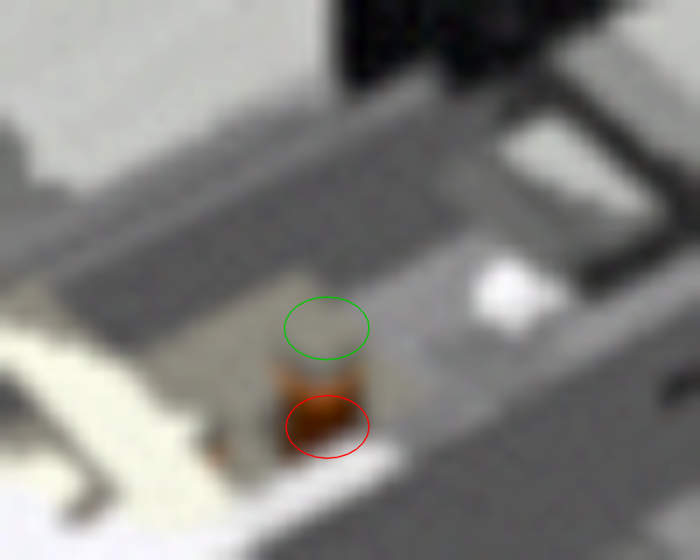

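View pics/i3n.png

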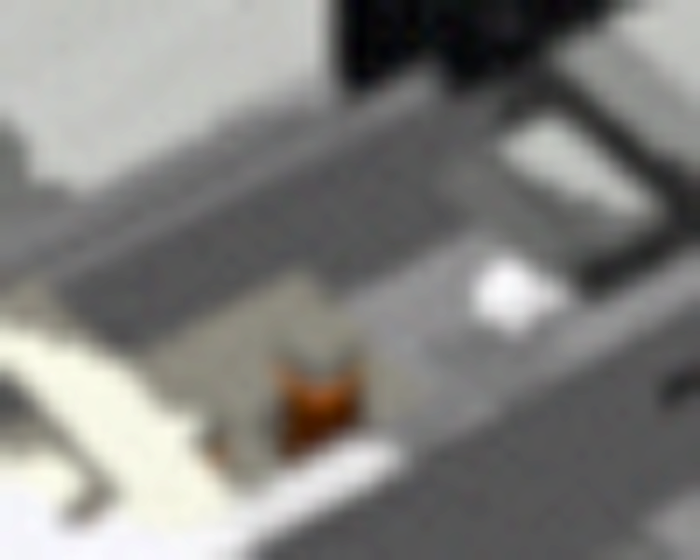

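The vial stands in the well (amber at (320,400) in the crop, at the expected projection). Next is the lid: close the fingers and go behind the bar.

>>> servo_tool(deltas=[[[-2,0,0],[0,0,0]],[[-5.5,0,0],[0,0,0]],[[-9,0,0],[0,0,0]],[[-12.5,0,0],[0,0,0]],[[-16,0,0],[0,0,0]]], hand=1)

```text
time_s: 12.33
tool_pos: [522.4, -176.5, 133.7]
tool_rot: [[0.148, 0.989, -0.002], [0.989, -0.148, 0.0], [0.0, -0.002, -1.0]]
wrist_force: [0.3, 0.2, 0.0]
finger_gap: 0.7
```

>>> servo_tool(deltas=[[[-1,0,0],[0,0,0]],[[-1,0,0],[0,0,-0.2]],[[-1,0,0],[0,0,-0.2]]])

```text
time_s: 12.58
tool_pos: [521.7, -184.4, 133.9]
tool_rot: [[0.145, 0.989, -0.001], [0.989, -0.145, 0.001], [0.001, -0.001, -1.0]]
wrist_force: [0.2, 0.6, -0.0]
finger_gap: 0.1
```

```bash
cat >> h.py <<'E'
CASE=(543.85,-42.8,1.426)
def incase():
    t=np.array(state()['tool_pos']);c,s=np.cos(CASE[2]),np.sin(CASE[2]);d=t[:2]-CASE[:2]
    return np.array([c*d[0]+s*d[1],-s*d[0]+c*d[1],t[2]])
E
python3 - <<'E'
from h import *
go(522.9,-186.3,62);print(incase())
L=wire(CASE,-16.4,99)
overlay('top',grab_frame('top'),L,(270,165,140,70),5.7,'pics/l1t.png')
overlay('scene',grab_frame('scene'),L,(225,170,140,105),5.7,'pics/l1.png')
E
```

```text
t 12.5833 pos [ 521.667 -184.419  133.95 ] q [ 0.698  0.585 -0.581  1.851  0.422  0.832 -0.243] F [ 0.236  0.558 -0.033] gap 0.06941564067355205 yaw 81.64755673669328
delta cm [-0.175  0.157  7.195]
[-143.338    1.516  133.95 ]
```

View pics/l1.png

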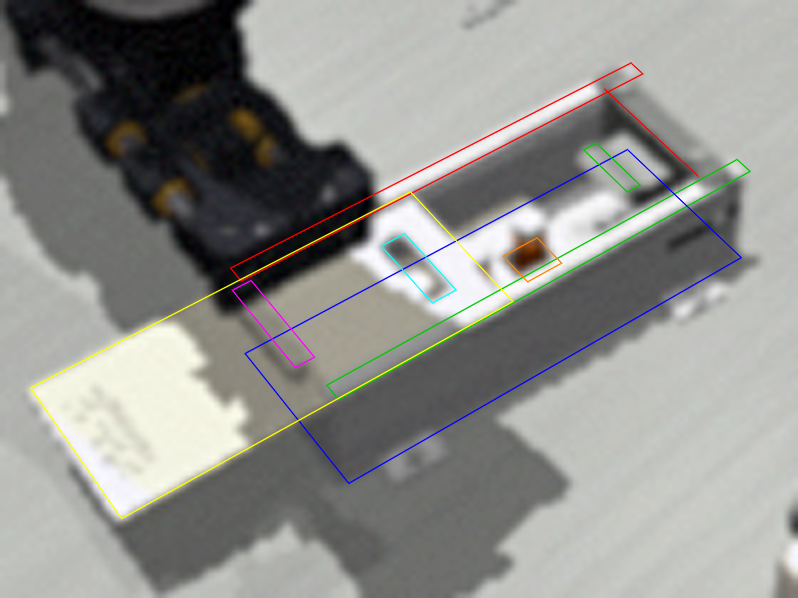

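View pics/l1t.png

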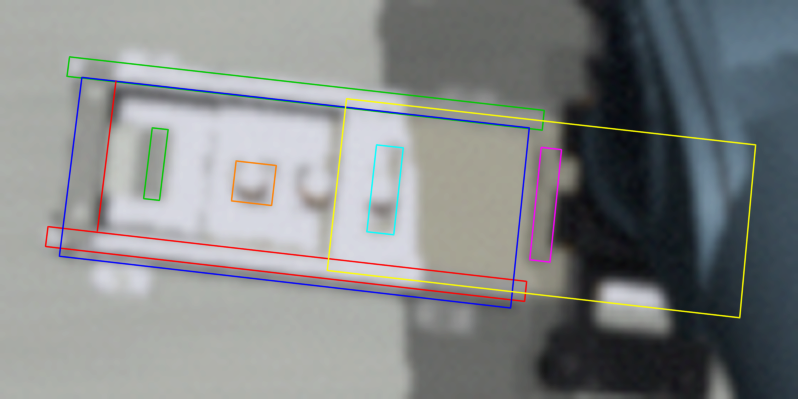

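>>> servo_tool(deltas=[[[-0.1,0.15,1.5],[0,0,0]],[[-0.1,0.15,3.5],[0,0,0]],[[-0.1,0.15,5.5],[0,0,0]],[[-0.1,0.15,6.5],[0,0,0]],[[-0.1,0.15,6.5],[0,0,0]]])

```text
time_s: 13.1
tool_pos: [522.2, -184.0, 67.8]
tool_rot: [[0.142, 0.99, -0.004], [0.99, -0.142, 0.002], [0.001, -0.004, -1.0]]
wrist_force: [-0.4, 0.2, -1.0]
finger_gap: 0.5
```

>>> servo_tool(deltas=[[[0,0,0.2],[0,0,0]],[[0,0,0.3],[0,0,0]],[[0,0,0.3],[0,0,0]],[[0,0,0.3],[0,0,0]]])

```text
time_s: 13.43
tool_pos: [524.0, -186.3, 67.5]
tool_rot: [[0.145, 0.989, 0.001], [0.989, -0.145, -0.001], [-0.0, 0.001, -1.0]]
wrist_force: [-0.8, -0.9, -0.1]
finger_gap: 0.4
```

```bash
python3 - <<'E'
from h import *
go(522.9,-186.3,64);print(incase())
E
```

```text
t 13.4333 pos [ 524.038 -186.311   67.535] q [ 0.65   0.685 -0.519  1.873  0.501  0.713 -0.303] F [-0.764 -0.875 -0.113] gap 0.3945765473604945 yaw 81.68214534061416
delta cm [-0.015 -0.113  0.353]
[-144.868   -1.103   67.535]
```

>>> servo_tool(deltas=[[[0,-0.1,0.2],[0,0,0]],[[0.1,-0.1,0.3],[0,0,0]],[[0.3,-0.1,0.3],[0,0,0]],[[0.5,-0.1,0.3],[0,0,0]],[[0.7,-0.1,0.3],[0,0,0]]])

```text
time_s: 13.85
tool_pos: [523.5, -178.9, 63.7]
tool_rot: [[0.145, 0.989, 0.0], [0.989, -0.145, 0.0], [0.0, 0.0, -1.0]]
wrist_force: [-0.2, 0.2, 0.3]
finger_gap: 0.3
```

>>> servo_tool(deltas=[[[0.1,0,0],[0,0,0]],[[0.3,0,0],[0,0,0]],[[0.5,0,0],[0,0,0]],[[0.7,0,0],[0,0,0]],[[0.9,0,0],[0,0,0]]])

```text
time_s: 14.27
tool_pos: [524.8, -170.2, 63.8]
tool_rot: [[0.145, 0.989, 0.0], [0.989, -0.145, -0.0], [-0.0, 0.0, -1.0]]
wrist_force: [0.7, -0.7, 0.5]
finger_gap: 0.3
```

```bash
python3 - <<'E'
from h import *
go(522.9,-186.3,64);print(incase())
E
```

```text
t 14.2667 pos [ 524.828 -170.232   63.761] q [ 0.621  0.686 -0.515  1.885  0.505  0.702 -0.337] F [ 0.684 -0.735  0.539] gap 0.3243516697883068 yaw 81.669624207219
delta cm [-1.618  0.042 -0.023]
[-128.844    0.436   63.761]
```

>>> servo_tool(deltas=[[[0.3,0,0],[0,0,0]],[[0.7,0,0],[0,0,0]],[[1.1,0,0],[0,0,0]],[[1.5,0,0],[0,0,0]],[[1.9,0,0],[0,0,0]]])

```text
time_s: 14.68
tool_pos: [527.6, -150.9, 63.7]
tool_rot: [[0.145, 0.99, 0.0], [0.99, -0.145, 0.0], [0.0, 0.0, -1.0]]
wrist_force: [-0.2, -1.9, 0.6]
finger_gap: 0.6
```

```bash
python3 - <<'E'
from h import *
go(522.9,-186.3,64);p=incase();print(p)
L=wire(CASE,p[0]+117,99)
overlay('scene',grab_frame('scene'),{k:L[k] for k in('lid','face')},(225,170,140,105),5.7,'pics/l2.png')
E
```

```text
t 14.6833 pos [ 527.601 -150.881   63.735] q [ 0.586  0.683 -0.515  1.892  0.505  0.698 -0.373] F [-0.25  -1.865  0.647] gap 0.6245979041698164 yaw 81.69042502898873
delta cm [-3.573  0.047 -0.027]
[-109.295    0.484   63.735]
```

View pics/l2.png

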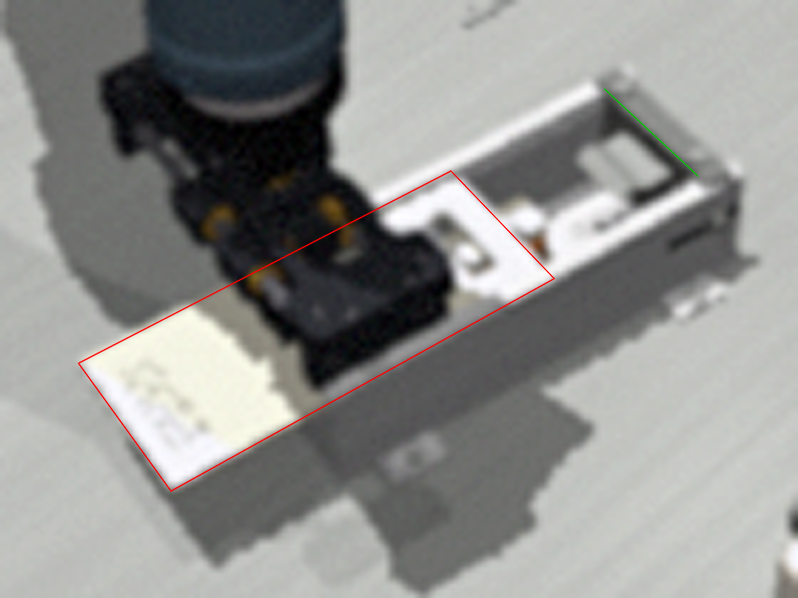

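The lid moves as modelled (leading edge d≈8 fits the overlay); friction is about 1–2 N. I'll continue to just before the ridge.

>>> servo_tool(deltas=[[[0.4,0,0],[0,0,0]],[[0.8,0,0],[0,0,0]],[[1.2,0,0],[0,0,0]],[[1.6,0,0],[0,0,0]],[[2,0,0],[0,0,0]]])

```text
time_s: 15.15
tool_pos: [530.4, -131.1, 63.6]
tool_rot: [[0.145, 0.989, -0.0], [0.989, -0.145, 0.0], [0.0, -0.0, -1.0]]
wrist_force: [0.2, -0.6, 0.3]
finger_gap: 0.1
```

>>> servo_tool(deltas=[[[0.4,0,0],[0,0,0]],[[0.8,0,0],[0,0,0]],[[1.2,0,0],[0,0,0]],[[1.6,0,0],[0,0,0]],[[2,0,0],[0,0,0]]])

```text
time_s: 15.57
tool_pos: [533.3, -111.4, 63.7]
tool_rot: [[0.145, 0.989, -0.0], [0.989, -0.145, 0.0], [0.0, -0.0, -1.0]]
wrist_force: [-0.8, -0.5, -0.7]
finger_gap: 0.3
```

>>> servo_tool(deltas=[[[0.3,0,0],[0,0,0]],[[0.6,0,0],[0,0,0]],[[0.9,0,0],[0,0,0]],[[1.1,0,0],[0,0,0]],[[1.1,0,0],[0,0,0]]])

```text
time_s: 15.98
tool_pos: [535.0, -100.3, 63.7]
tool_rot: [[0.144, 0.99, 0.0], [0.99, -0.144, 0.0], [0.0, 0.0, -1.0]]
wrist_force: [0.5, 0.1, 0.2]
finger_gap: 0.3
```

```bash
python3 - <<'E'
from h import *
go(522.9,-186.3,64);p=incase();print(p, p[0]+117)
L=wire(CASE,p[0]+117,99)
overlay('scene',grab_frame('scene'),{k:L[k] for k in('lid','face')},(225,170,140,105),5.7,'pics/l3.png')
E
```

```text
t 15.9833 pos [ 535.005 -100.349   63.748] q [ 0.494  0.677 -0.515  1.904  0.505  0.691 -0.468] F [0.529 0.08  0.221] gap 0.29542547510308176 yaw 81.70960401835461
delta cm [-8.68   0.041 -0.028]
[-58.223   0.449  63.748] 58.7774792021893
```

View pics/l3.png

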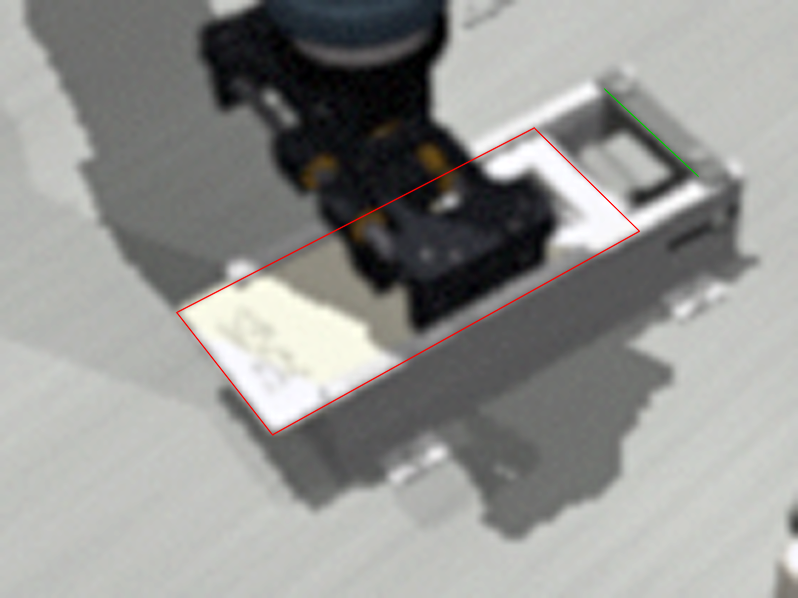

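>>> servo_tool(deltas=[[[0.1,0,0],[0,0,0]],[[0.2,0,0],[0,0,0]],[[0.3,0,0],[0,0,0]],[[0.4,0,0],[0,0,0]],[[0.5,0,0],[0,0,0]]])

```text
time_s: 16.45
tool_pos: [535.6, -96.1, 63.7]
tool_rot: [[0.145, 0.989, -0.0], [0.989, -0.145, -0.0], [-0.0, 0.0, -1.0]]
wrist_force: [0.0, -0.8, -0.5]
finger_gap: 0.5
```

>>> servo_tool(deltas=[[[0.1,0,0],[0,0,0]],[[0.2,0,0],[0,0,0]],[[0.3,0,0],[0,0,0]],[[0.4,0,0],[0,0,0]]])

```text
time_s: 16.78
tool_pos: [536.2, -92.0, 63.7]
tool_rot: [[0.145, 0.989, 0.0], [0.989, -0.145, -0.0], [-0.0, 0.0, -1.0]]
wrist_force: [0.4, -1.0, -0.5]
finger_gap: 0.4
```

>>> servo_tool(deltas=[[[0.05,0,0],[0,0,0]],[[0.1,0,0],[0,0,0]],[[0.15,0,0],[0,0,0]],[[0.2,0,0],[0,0,0]]])

```text
time_s: 17.12
tool_pos: [536.4, -90.5, 63.7]
tool_rot: [[0.145, 0.989, -0.0], [0.989, -0.145, -0.001], [-0.001, -0.0, -1.0]]
wrist_force: [0.6, -2.4, 0.4]
finger_gap: 0.5
```

>>> servo_tool(deltas=[[[0.05,0,0],[0,0,0]],[[0.1,0,0],[0,0,0]]])

```text
time_s: 17.28
tool_pos: [536.6, -89.6, 63.7]
tool_rot: [[0.145, 0.989, -0.0], [0.989, -0.145, -0.001], [-0.001, -0.0, -1.0]]
wrist_force: [0.3, -3.4, 1.5]
finger_gap: 0.6
```

>>> servo_tool(deltas=[[[0.05,0,0],[0,0,0]],[[0.1,0,0],[0,0,0]]])

```text
time_s: 17.45
tool_pos: [536.8, -88.6, 63.8]
tool_rot: [[0.145, 0.989, -0.0], [0.989, -0.145, -0.001], [-0.001, 0.0, -1.0]]
wrist_force: [-0.4, -4.8, 1.5]
finger_gap: 0.5
```

>>> servo_tool(deltas=[[[0.05,0,0],[0,0,0]],[[0.1,0,0],[0,0,0]]])

```text
time_s: 17.62
tool_pos: [537.0, -87.6, 63.8]
tool_rot: [[0.145, 0.989, 0.0], [0.989, -0.145, -0.001], [-0.001, 0.0, -1.0]]
wrist_force: [-0.6, -5.3, 1.8]
finger_gap: 0.5
```

>>> servo_tool(deltas=[[[0.05,0,0],[0,0,0]],[[0.1,0,0],[0,0,0]]])

```text
time_s: 17.78
tool_pos: [537.1, -86.7, 63.8]
tool_rot: [[0.145, 0.989, -0.0], [0.989, -0.145, -0.001], [-0.001, 0.0, -1.0]]
wrist_force: [-0.8, -5.0, 3.7]
finger_gap: 0.7
```

>>> servo_tool(deltas=[[[0.05,0,0],[0,0,0]],[[0.1,0,0],[0,0,0]]])

```text
time_s: 17.95
tool_pos: [537.3, -85.9, 63.8]
tool_rot: [[0.145, 0.989, -0.0], [0.989, -0.145, -0.001], [-0.001, 0.0, -1.0]]
wrist_force: [-1.7, -5.5, 3.3]
finger_gap: 0.6
```

>>> servo_tool(deltas=[[[0.05,0,0],[0,0,0]],[[0.1,0,0],[0,0,0]]])

```text
time_s: 18.12
tool_pos: [537.4, -85.3, 63.9]
tool_rot: [[0.145, 0.989, -0.0], [0.989, -0.145, -0.002], [-0.002, 0.0, -1.0]]
wrist_force: [-1.3, -7.4, 3.9]
finger_gap: 0.7
```

>>> servo_tool(deltas=[[[0.05,0,0],[0,0,0]],[[0.1,0,0],[0,0,0]]])

```text
time_s: 18.28
tool_pos: [537.4, -85.1, 63.8]
tool_rot: [[0.146, 0.989, -0.0], [0.989, -0.146, -0.002], [-0.003, -0.0, -1.0]]
wrist_force: [-1.4, -9.9, 3.7]
finger_gap: 0.6
```

>>> servo_tool(deltas=[[[0.05,0,0],[0,0,0]],[[0.05,0,0],[0,0,0]]])

```text
time_s: 18.45
tool_pos: [537.6, -83.2, 63.7]
tool_rot: [[0.146, 0.989, 0.0], [0.989, -0.146, -0.0], [-0.0, 0.0, -1.0]]
wrist_force: [-0.3, -2.1, 1.5]
finger_gap: 0.5
```

>>> servo_tool(deltas=[[[0.05,0,0],[0,0,0]],[[0.05,0,0],[0,0,0]]])

```text
time_s: 18.62
tool_pos: [537.8, -81.3, 63.7]
tool_rot: [[0.144, 0.99, 0.0], [0.99, -0.144, 0.001], [0.001, 0.0, -1.0]]
wrist_force: [-0.1, -1.5, 1.3]
finger_gap: 0.3
```

>>> servo_tool(deltas=[[[0.1,0,0],[0,0,0]],[[0.2,0,0],[0,0,0]],[[0.3,0,0],[0,0,0]]])

```text
time_s: 18.87
tool_pos: [538.1, -78.8, 63.7]
tool_rot: [[0.144, 0.99, 0.0], [0.99, -0.144, 0.0], [0.0, -0.0, -1.0]]
wrist_force: [-0.3, -2.3, 1.1]
finger_gap: 0.5
```

>>> servo_tool(deltas=[[[0.1,0,0],[0,0,0]],[[0.2,0,0],[0,0,0]],[[0.3,0,0],[0,0,0]],[[0.4,0,0],[0,0,0]]])

```text
time_s: 19.2
tool_pos: [538.7, -75.1, 63.7]
tool_rot: [[0.145, 0.989, -0.0], [0.989, -0.145, 0.0], [0.0, -0.0, -1.0]]
wrist_force: [-0.5, -2.9, 2.2]
finger_gap: 0.3
```

```bash
python3 - <<'E'
from h import *
go(522.9,-186.3,64);p=incase();print(p, p[0]+117)
L=wire(CASE,p[0]+117,99)
overlay('scene',grab_frame('scene'),{k:L[k] for k in('lid','face')},(225,170,140,105),5.7,'pics/l4.png')
E
```

```text
t 19.2 pos [538.676 -75.114  63.705] q [ 0.447  0.677 -0.514  1.905  0.505  0.691 -0.516] F [-0.525 -2.85   2.234] gap 0.3402478967278242 yaw 81.6807353141555
delta cm [-11.23    0.048  -0.03 ]
[-32.723   0.457  63.705] 84.27735784890743
```

View pics/l4.png

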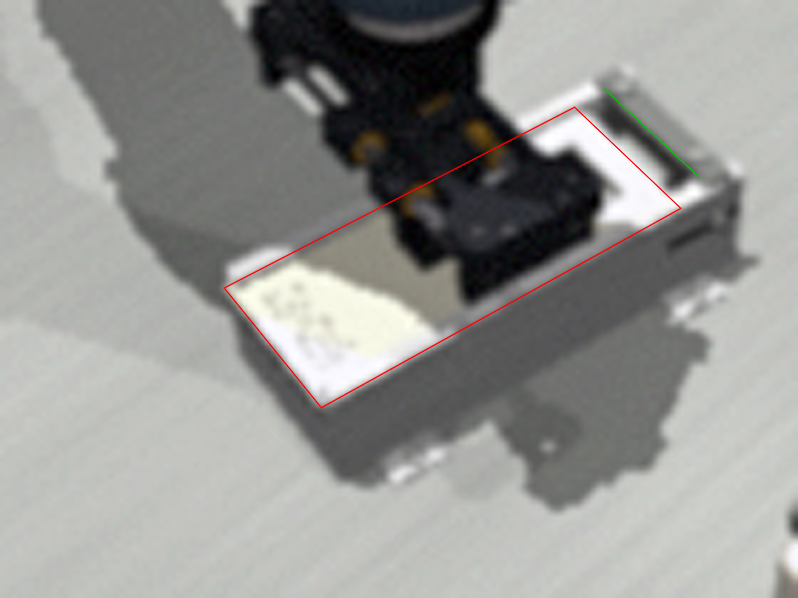

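>>> servo_tool(deltas=[[[0.1,0,0],[0,0,0]],[[0.2,0,0],[0,0,0]],[[0.3,0,0],[0,0,0]],[[0.4,0,0],[0,0,0]]])

```text
time_s: 19.58
tool_pos: [539.2, -71.2, 63.7]
tool_rot: [[0.145, 0.989, -0.0], [0.989, -0.145, 0.0], [0.0, -0.0, -1.0]]
wrist_force: [0.0, -2.1, 1.4]
finger_gap: 0.5
```

>>> servo_tool(deltas=[[[0.05,0,0],[0,0,0]],[[0.1,0,0],[0,0,0]],[[0.15,0,0],[0,0,0]],[[0.2,0,0],[0,0,0]]])

```text
time_s: 19.92
tool_pos: [539.5, -69.3, 63.7]
tool_rot: [[0.145, 0.989, -0.0], [0.989, -0.145, -0.0], [-0.0, -0.0, -1.0]]
wrist_force: [-0.7, -2.3, 1.5]
finger_gap: 0.3
```

>>> servo_tool(deltas=[[[0.05,0,0],[0,0,0]],[[0.1,0,0],[0,0,0]],[[0.15,0,0],[0,0,0]],[[0.2,0,0],[0,0,0]]])

```text
time_s: 20.25
tool_pos: [539.8, -66.8, 63.6]
tool_rot: [[0.144, 0.99, 0.0], [0.99, -0.144, 0.001], [0.001, -0.0, -1.0]]
wrist_force: [0.1, -0.7, 0.7]
finger_gap: 0.3
```

>>> servo_tool(deltas=[[[0.05,0,0],[0,0,0]],[[0.1,0,0],[0,0,0]],[[0.15,0,0],[0,0,0]]])

```text
time_s: 20.5
tool_pos: [540.0, -65.5, 63.6]
tool_rot: [[0.144, 0.99, -0.0], [0.99, -0.144, 0.0], [0.0, -0.0, -1.0]]
wrist_force: [-0.6, 0.1, -1.0]
finger_gap: 0.8
```

The ridge snapped at about d≈92 (force fell to zero). I'll feel the last 6 mm.

>>> servo_tool(deltas=[[[0.05,0,0],[0,0,0]],[[0.1,0,0],[0,0,0]],[[0.15,0,0],[0,0,0]]])

```text
time_s: 20.75
tool_pos: [540.2, -64.2, 63.6]
tool_rot: [[0.145, 0.989, -0.0], [0.989, -0.145, 0.0], [0.0, -0.0, -1.0]]
wrist_force: [0.0, 0.3, -0.7]
finger_gap: 0.1
```

>>> servo_tool(deltas=[[[0.05,0,0],[0,0,0]],[[0.1,0,0],[0,0,0]],[[0.1,0,0],[0,0,0]]])

```text
time_s: 21.0
tool_pos: [540.4, -63.2, 63.7]
tool_rot: [[0.145, 0.989, 0.0], [0.989, -0.145, 0.0], [0.0, -0.0, -1.0]]
wrist_force: [0.3, -0.1, 0.6]
finger_gap: 0.5
```

>>> servo_tool(deltas=[[[0.05,0,0],[0,0,0]],[[0.1,0,0],[0,0,0]],[[0.1,0,0],[0,0,0]]])

```text
time_s: 21.25
tool_pos: [540.6, -62.3, 63.7]
tool_rot: [[0.145, 0.989, 0.0], [0.989, -0.145, 0.0], [0.0, 0.0, -1.0]]
wrist_force: [0.0, -0.9, 0.9]
finger_gap: 0.1
```

>>> servo_tool(deltas=[[[0.05,0,0],[0,0,0]],[[0.1,0,0],[0,0,0]],[[0.1,0,0],[0,0,0]]])

```text
time_s: 21.5
tool_pos: [540.6, -61.7, 63.7]
tool_rot: [[0.145, 0.989, -0.0], [0.989, -0.145, -0.0], [-0.0, -0.0, -1.0]]
wrist_force: [0.0, -1.2, 0.2]
finger_gap: 0.7
```

>>> servo_tool(deltas=[[[0.05,0,0],[0,0,0]],[[0.05,0,0],[0,0,0]]])

```text
time_s: 21.67
tool_pos: [540.6, -61.7, 63.7]
tool_rot: [[0.145, 0.989, -0.0], [0.989, -0.145, -0.001], [-0.001, -0.0, -1.0]]
wrist_force: [-0.5, -2.5, 0.9]
finger_gap: 0.5
```

>>> servo_tool(deltas=[[[0.05,0,0],[0,0,0]],[[0.05,0,0],[0,0,0]]])

```text
time_s: 21.83
tool_pos: [540.6, -61.6, 63.7]
tool_rot: [[0.146, 0.989, -0.001], [0.989, -0.146, -0.002], [-0.002, -0.0, -1.0]]
wrist_force: [-0.9, -5.1, 1.3]
finger_gap: 0.5
```

>>> servo_tool(deltas=[[[0.05,0,0],[0,0,0]],[[0.05,0,0],[0,0,0]]])

```text
time_s: 22.0
tool_pos: [540.6, -61.6, 63.7]
tool_rot: [[0.146, 0.989, -0.001], [0.989, -0.146, -0.002], [-0.002, -0.0, -1.0]]
wrist_force: [-2.1, -6.1, 1.6]
finger_gap: 0.3
```

>>> servo_tool(deltas=[[[0.05,0,0],[0,0,0]],[[0.05,0,0],[0,0,0]]])

```text
time_s: 22.17
tool_pos: [540.6, -61.6, 63.7]
tool_rot: [[0.146, 0.989, -0.001], [0.989, -0.146, -0.003], [-0.003, -0.001, -1.0]]
wrist_force: [-1.9, -7.6, 2.8]
finger_gap: 0.5
```

>>> servo_tool(deltas=[[[-0.15,0,0],[0,0,0]],[[-0.4,0,0],[0,0,0]],[[-1,0,0],[0,0,0]],[[-1.5,0,0],[0,0,0]],[[-1.5,0,0],[0,0,0]]])

```text
time_s: 22.58
tool_pos: [538.6, -75.4, 63.6]
tool_rot: [[0.146, 0.989, -0.0], [0.989, -0.146, -0.0], [-0.0, -0.0, -1.0]]
wrist_force: [-0.3, -0.3, -0.5]
finger_gap: 0.1
```

>>> servo_tool(deltas=[[[0,0,-1.5],[0,0,0]],[[0,0,-4],[0,0,0]],[[0,0,-7],[0,0,0]],[[0,0,-10],[0,0,0]],[[0,0,-13],[0,0,0]]])

```text
time_s: 23.0
tool_pos: [538.5, -73.8, 194.9]
tool_rot: [[0.144, 0.99, -0.0], [0.99, -0.144, 0.001], [0.001, -0.0, -1.0]]
wrist_force: [1.0, -0.2, 0.6]
finger_gap: 0.3
```

>>> servo_tool(deltas=[[[-3,0,0],[0,0,0]],[[-6,0,0],[0,0,0]],[[-10,0,0],[0,0,0]],[[-14,0,0],[0,0,0]],[[-17,0,0],[0,0,0]]])

```text
time_s: 23.42
tool_pos: [513.2, -246.0, 193.7]
tool_rot: [[0.147, 0.989, -0.0], [0.989, -0.147, -0.001], [-0.001, 0.0, -1.0]]
wrist_force: [-0.5, 0.1, -0.7]
finger_gap: 0.1
```

>>> servo_tool(deltas=[[[-3,0,0],[0,0,0]],[[-7,0,0],[0,0,0]],[[-11,0,0],[0,0,0]],[[-13,0,0],[0,0,0]],[[-14,0,0],[0,0,0]]])

```text
time_s: 23.83
tool_pos: [492.2, -385.2, 193.2]
tool_rot: [[0.15, 0.989, -0.001], [0.989, -0.15, -0.001], [-0.001, -0.0, -1.0]]
wrist_force: [-0.5, 0.5, -1.0]
finger_gap: 0.7
```

```bash
python3 - <<'E'
from h import *
go(522.9,-186.3,64)
L=wire(CASE,98.2,98.2)
S=grab_frame('scene');T=grab_frame('top')
cv2.imwrite('pics/fin_s.png',S)
overlay('scene',S,{k:L[k] for k in('lid','slot')},(225,170,140,105),5.7,'pics/f1.png')
overlay('scene',S,{},(290,165,75,55),10,'pics/f2.png')
overlay('top',T,{},(270,165,140,70),5.7,'pics/f3.png')
E
```

```text
t 23.8333 pos [ 492.18  -385.244  193.246] q [ 0.974  0.606 -0.549  1.623  0.36   1.014  0.161] F [-0.538  0.523 -1.009] gap 0.7237580408275138 yaw 81.36760190619584
delta cm [20.146  0.057 12.9  ]
```

View pics/f1.png

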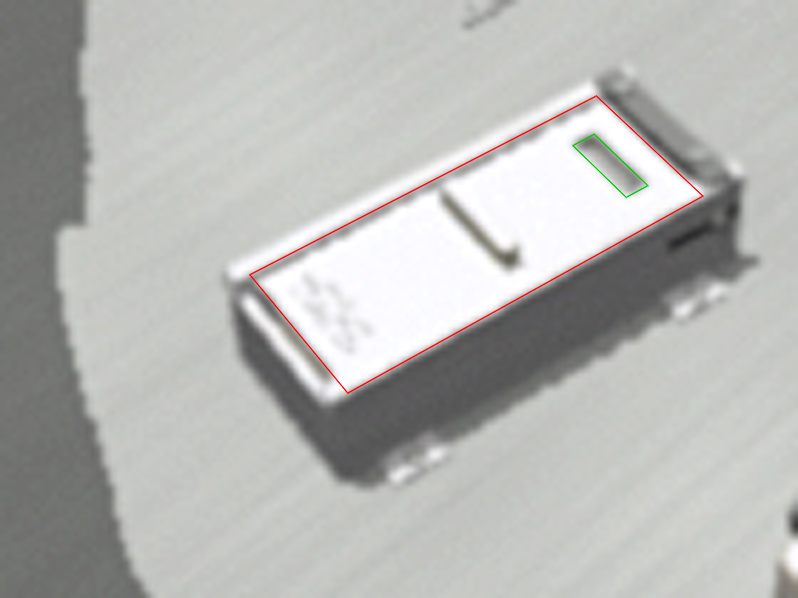

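View pics/f2.png

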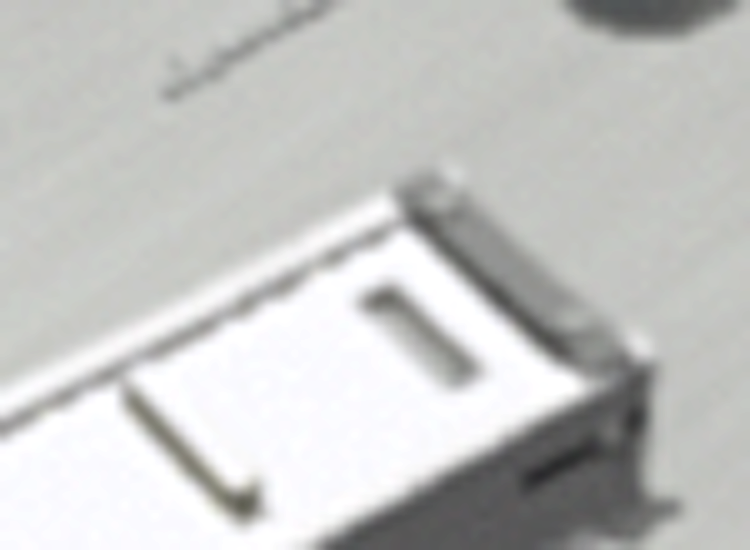

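View pics/f3.png

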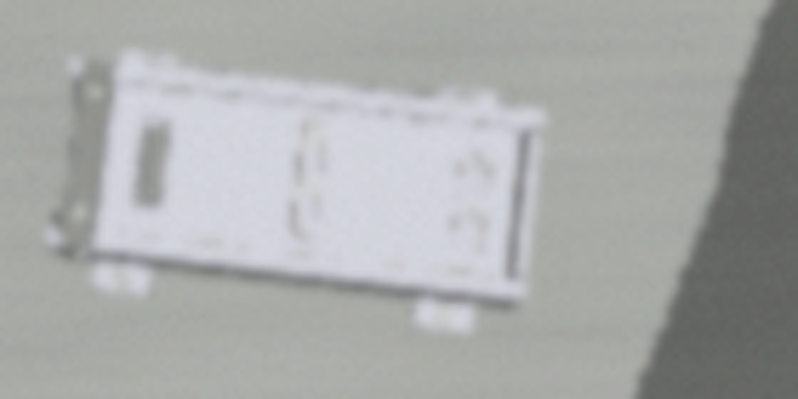

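View pics/fin_s.png

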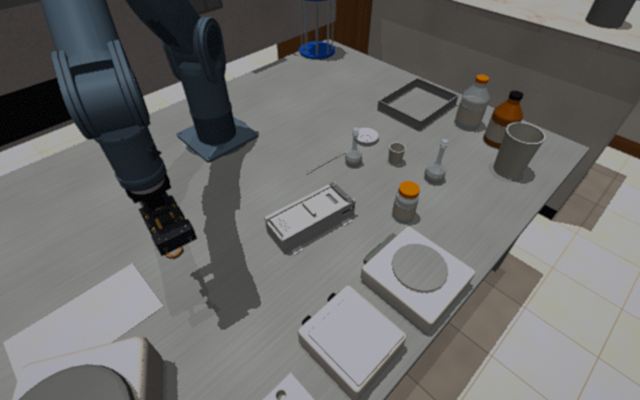

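The lid sits flush against the grey block (top crop edge at (105,150)), with the steel ridge visible in the slot. The bystanders haven't moved and the arm is clear.

```bash
python3 -c "
from cell import *
print(finish_job())"
```

```text
the job is handed in; nothing more can be done
None
```

The loose vial is standing in the empty well and the lid is shut, with the ridge snapped up into its slot. I handed the job in at about 24 s of the 72 s allowed.

- **Vial:** I lowered it into the well until it touched the floor with about 3.5 N. The tool height then matched the well floor to within 0.5 mm. A picture taken before closing showed it upright in the well; its white cap was hard to make out against the deck.
- **Lid:** I pushed on the cross bar with closed fingers, slowing to about 0.5 mm steps near the ridge.
    - **Ridge:** The highest push reading was about 10 N, as the lid climbed the ridge. The force dropped to nothing when the ridge snapped into the slot.
    - **End block:** The lid met the block about 5 mm later. It held still there up to about 8 N, and then I backed off.
- **Last checks:** Both cameras showed the lid flush against the end block with the ridge visible in the slot. The bystander objects looked unmoved in the camera view, and the robot was clear of everything. No check failed. In the first pictures the top camera disagreed with the fitted case position by about 1 pixel (3 mm), but that affected neither the placing nor the lid.

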